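Park the telescopic lamp boom

TASK

The examination is over: collapse the telescopic lamp boom, innermost tube first. With the clamp lever still tight, push the thin inner tube (the one with the lamp) fully home into the middle tube; then swing the clamp lever a quarter turn counter-clockwise to loosen it, push the middle tube fully home into the thick tube, and swing the lever back to its tight stop. Leave everything else on the bench standing where it is.

Things in the scene. Friction and masses are not known exactly. Their poses are not given: they have to be found in the camera images.
- boom: Boom stand: foot 180 mm wide, steel column 28 mm thick, 235 mm high, and a level boom of three telescoping tubes, axis 160 mm above the bench. Origin on the bench under the boom's axis, 260 mm from the column's axis; x runs level along the boom from column to lamp, z up. Fixed. Along x from the column: thick tube (38 mm diameter) 28 to 134 mm, its dark clamp collar (50 mm diameter) 134 to 170 mm.
- middle (a joint): How far the middle tube (27 mm diameter aluminium) still stands out of the thick tube, m: 0 is fully home (its dark end collar, 38 mm diameter, 25 mm long, then touches the clamp collar), at most 0.10. About 6 N of drag when the clamp is loose; when tight, fine serrations hold it against 30 N or more. Tightening may shift it by up to 2.5 mm into the next serration; fully home is one of them.
- inner (a joint): How far the inner tube (16 mm diameter steel) still stands out of the middle tube, m: 0 is fully home (the dark end block at its tip then touches the middle tube's end collar), at most 0.10. About 3.5 N of drag, no lock. Once it is home, pushing on carries the middle tube with it if the clamp is loose.
- clamp_lever (a joint): Angle of the clamp lever about its upright axis, rad: 0 is the tight stop (lever lies back over the thick tube, pointing at the column); it grows counter-clockwise seen from above to its stop at 1.57 (lever square to the boom, along the boom frame's -y). The middle tube is held (firmly only near 0) below about 0.35, free above 0.7. Stays where it is left; needs about 4 to 6 N at the ball.
- lever_pivot (a point): Point on the clamp lever's upright axis, 217 mm above the bench, on top of the clamp collar 150 mm from the column's axis; does not move. The hub is 26 mm in diameter and reaches from 197 to 219 mm above the bench.
- lever_ball (a point): Centre of the ball (19 mm diameter) at the lever's free end, 68 mm from the pivot axis, 217.5 mm above the bench. The black arm between hub and ball is a round bar 11 mm thick, its axis rising from 213 to 217 mm above the bench; under it is free down to the thick tube, whose top is 179 mm above the bench.
- knob (a point): Centre of the upright black ribbed knob (24 mm diameter, 38 mm high, from 187 to 225 mm above the bench) on top of the inner tube's end block: the place to push or grip. It is fixed to the block. With both tubes home it stands 215 mm from the column's axis and 65 mm beyond the lever's pivot.
- inner_block (a point): Centre of the inner tube's dark end block (40 mm along the boom, 34 mm wide, 34 mm high, centred on the boom's axis); below it hangs a small spot lamp (60 mm diameter, down to 80 mm above the bench), the knob stands on top.
- middle_collar (a point): Centre of the middle tube's dark end collar (38 mm diameter, 25 mm long), on the boom's axis.
- wash_bottle: Bystander: white wash bottle, 68 mm diameter, 216 mm high with its spout; origin at the centre of its underside.
- amber_bottle: Bystander: amber glass bottle, 74 mm diameter, 185 mm high; origin at the centre of its underside.
- air_duster: Bystander: aluminium spray can with white nozzle, 66 mm diameter, 216 mm high; origin at the centre of its underside.
- sample_jar: Bystander: clear jar with white cap, 70 mm diameter, 110 mm high; origin at the centre of its underside.
- beaker: Bystander: glass beaker, 72 mm diameter, 95 mm high; origin at the centre of its underside.
- slide_box: Bystander: flat slide box, 152 x 97 x 33 mm, under the boom; origin at the centre of its underside.
- petri_dish: Bystander: closed petri dish, 90 mm diameter, 16 mm high, under the boom; origin at the centre of its underside.
- white_bottle: Bystander: white plastic bottle, 60 mm diameter, 150 mm high; origin at the centre of its underside.

How it is judged:
By the outcome, as a careful person would: the job done as asked, in the order asked, and still so for the second after the job is handed in, with the robot touching nothing.
It also fails if it takes over 61 s, if anything falls off the work surface, if the arm or the gripper's body presses on something with over 40 N, if the wrist force passes 120 N, or if a joint passes its speed limit or range.

ROBOT

A 6-joint arm with a two-finger parallel gripper is mounted at the origin on the work surface. World frame = base frame: x ahead of the robot, y to its left, z up, the work surface at z = 0. Lengths are in mm, angles in rad, forces in N, time in s.
With the tool pointing down it reaches from about 300 to 775 mm from the base axis. Payload 14.6 kg.
Tool frame: the origin (TCP) lies midway between the tips of the shut fingers; the grasp point (between the pads) lies 19 mm behind it (manip.tcp_to_grasp is the distance from the TCP to the grasp point, in mm); z points along the fingers, x is the direction in which the jaws open and shut, and the axes are right-handed (so a half turn about z gives the same grasp; the last joint's range is limited). The gripper opens to 94 mm and grips with 3 to 60 N. Pads are 16 mm wide; open, the fingers measure 119 mm over their backs; the gripper's body (75 mm by 177 mm) begins 78 mm behind the grasp point.
Start: joints at [1.14, 0.3, 1.521, -0, 1.321, -0.067], TCP at [195.702, 513.994, 167.846] pointing down, gripper open.
Joint ranges: [-3.03, 3.03], [-0.79, 2.21], [0.23, 2.52], [-1.04, 4.18], [0, 3.07], [-2.55, 2.55]. Speed limits (rad/s): [2.22, 2.22, 2.57, 3.14, 3.14, 3.14].

INTERFACE

Orientations are given as [roll, pitch, yaw] about the fixed x, y, z axes, in that order (R = Rz(yaw) Ry(pitch) Rx(roll)).
In Python, from cell import manip gives the robot as it stands.
- The arm moves only by the tool arm_command, never from a script. Its argument "steps" is a list of rows, each a list of 3 entries, a list of its own where there are three numbers: the opening, from 0 (shut) to 1 (fully open), then the shift along the tool's x, y, z in cm, then the turn about the tool's z in rad. A call has 1 to 5 rows; each row shifts and turns the commanded pose from where the row before left it, along the tool's axes as they then stand; what a row does not reach is not made up. A row lasts 1/12 s, in which the tool goes at most 41.7 mm and 7.16 degrees, less where a joint would pass 70% of its speed; a pose out of reach is approached as far as the arm can. A call with a gripper value outside its range is refused whole. The fingers move at their own pace and stop on an object; "force" is the grip in N (left out, the last holds). Time passes only in rows, so rows that do not move let the fingers close. It gives the time, the measured TCP pose, the force and the opening at its end, in the units of the state.
- manip.read_state(): the state, without advancing time (a new reading comes with each control period).
- manip.camera(name): name is "scene" or "side" or "wrist"; returns (picture, depth): 384x512x3 uint8, red, green, blue; 384x512 float32, mm along the optical axis (not along the pixel's ray), 0 where there is no reading.
- manip.calibration(name): a dict with "fx", "fy", "cx", "cy" (pixels), "R" (3x3) and "t" (3): a world point X has camera coordinates R X + t; the wrist camera has in their place "tool_from_camera" (4x4, takes a point from camera to tool coordinates, whose origin is the TCP and whose axes are the tool frame's). Camera axes: x right, y down, z forward; pixel columns grow to the right and rows downward; lengths in mm; the calibration is good to about 2 mm. A picture is of the moment at which its call begins: read the wrist's pose just before it. calibration takes no time and is no camera call.
- manip.sign_off(): hands the job in, once; it reports no verdict.
The state is a dict: "clock": time; "joints": joint angles; "qd": joint speeds; "effort": joint torques, N m; "eef_pos": TCP position; "eef_rot": TCP orientation; "wrist_force": force on the tool from outside, world axes, zero at the start; "moment": the same for the moment, N m; "finger_gap": finger opening in mm.
Only numpy, scipy, OpenCV 4.12 (cv2) and the standard library are available. Lean on these libraries where they do the work, as an engineer would, in place of code of your own. Each camera call takes 0.05 s, during which the arm holds its last target.

## Working session

There is one attempt and no reset: what is moved stays moved. The work goes in short steps, Python scripts to look and compute and a tool call to move; the robot and the scene stay as the last step left them, time stands still between calls to the robot, and variables do not carry over. Pictures are saved under pics/ and viewed, and the job is handed in when it is done.

Besides the shell and the picture viewer there is one more tool, called by a JSON object that holds its "name" and its "arguments", one argument or row to a line. arm_command: Moves the arm, as the interface text tells. Its arguments: {"type":"object","properties":{"steps":{"type":"array","items":{"type":"array"}},"force":{"type":"number"}},"required":["steps"]}

```bash
mkdir -p pics; ls; python3 - <<'E'
from cell import manip
import cv2,numpy as np
s=manip.read_state(); print(s)
for n in ["scene","side","wrist"]:
    p,d=manip.camera(n); cv2.imwrite(f"pics/{n}0.png",p[:,:,::-1]); np.save(f"pics/{n}0.npy",d)
    print(n,manip.calibration(n))
E
```

```text
pics
{'clock': 0.0, 'joints': array([ 1.14036467e+00,  3.00488559e-01,  1.52159586e+00,  1.95181895e-05,
        1.32070052e+00, -6.66476167e-02]), 'qd': array([-0.0008295 ,  0.00164157, -0.00110871,  0.00152988, -0.00077896,
        0.00024639]), 'effort': array([ 1.56479786e-03, -5.31807089e+01, -3.52749074e+01,  7.09227752e-02,
        2.42579577e-02, -6.85188456e-05]), 'eef_pos': array([195.58762391, 513.71199053, 167.27053194]), 'eef_rot': array([-3.14149439e+00,  1.18838073e-03,  1.20700751e+00]), 'wrist_force': array([-0.39968324, -0.41755155, -0.94095059]), 'moment': array([-0.00889103,  0.04064576,  0.00109557]), 'finger_gap': 93.75635960535774}
scene {'fx': 373.1586845128826, 'fy': 373.1586845128826, 'cx': 261.4974797525332, 'cy': 201.7308802817076, 'R': array([[ 0.17562543,  0.98443265,  0.00693235],
       [ 0.85458648, -0.14895724, -0.49748737],
       [-0.48871019,  0.09329572, -0.86744352]]), 't': array([ -70.10494841, -404.02339528, 1207.22614651])}
side {'fx': 499.23160044894826, 'fy': 499.23160044894826, 'cx': 257.23348392355217, 'cy': 186.124638212192, 'R': array([[-0.87393015,  0.48548135, -0.0235363 ],
       [ 0.30189453,  0.50422511, -0.80908388],
       [-0.38092755, -0.71418828, -0.58722169]]), 't': array([ 513.57115507,  -19.97939589, 1336.30151389])}
wrist {'fx': 295.16761921498465, 'fy': 295.16761921498465, 'cx': 258.1621752299739, 'cy': 190.011415655609, 'tool_from_camera': array([[ 9.99999820e-01,  4.93615916e-04,  3.41684525e-04,
         4.70436240e-01],
       [-5.62586788e-04,  9.69169420e-01,  2.46394641e-01,
        -7.12683244e+01],
       [-2.09525876e-04, -2.46394789e-01,  9.69169523e-01,
        -2.16559907e+02],
       [ 0.00000000e+00,  0.00000000e+00,  0.00000000e+00,
         1.00000000e+00]])}
```

View pics/scene0.png

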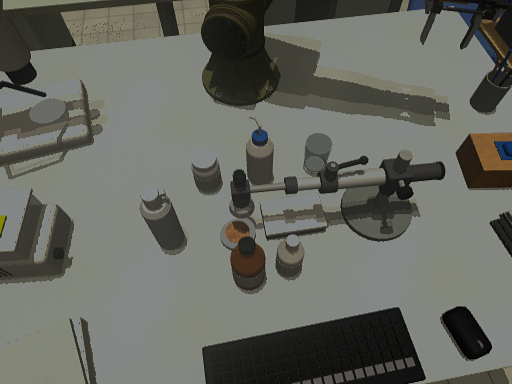

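View pics/side0.png

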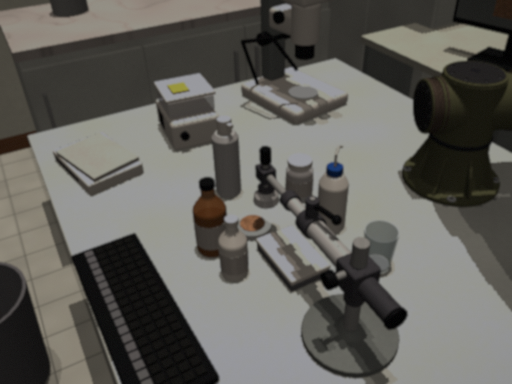

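View pics/wrist0.png

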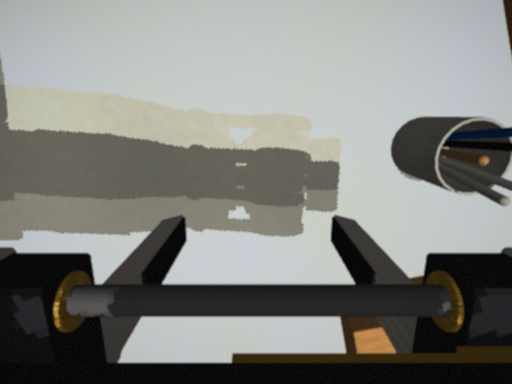

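```bash
cat > h.py <<'E'
from cell import manip
import cv2,numpy as np
def crop(n,src,x0,y0,x1,y1,k):
    im=cv2.imread(src)[y0:y1,x0:x1]; im=cv2.resize(im,None,fx=k,fy=k,interpolation=cv2.INTER_CUBIC)
    im=np.clip(255*(im/255.)**0.6,0,255).astype('uint8')
    for v in range((x0+19)//20*20,x1,20): cv2.putText(im,str(v),((v-x0)*k,8),0,.35,(0,0,255),1); cv2.line(im,((v-x0)*k,10),((v-x0)*k,16),(0,0,255),1)
    for v in range((y0+19)//20*20,y1,20): cv2.putText(im,str(v),(0,(v-y0)*k+4),0,.35,(0,0,255),1)
    cv2.imwrite(n,im)
def pix(cam,X):
    c=manip.calibration(cam); p=c['R']@np.asarray(X,float)+c['t']; return np.array([c['fx']*p[0]/p[2]+c['cx'],c['fy']*p[1]/p[2]+c['cy']])
def at_z(cam,u,v,z):
    c=manip.calibration(cam); d=c['R'].T@np.array([(u-c['cx'])/c['fx'],(v-c['cy'])/c['fy'],1]); o=-c['R'].T@c['t']; return o+d*(z-o[2])/d[2]
def back(cam,u,v,d):
    c=manip.calibration(cam); return c['R'].T@(np.array([(u-c['cx'])/c['fx'],(v-c['cy'])/c['fy'],1])*d-c['t'])
E
python3 - <<'E'
from h import *
crop("pics/s0c.png","pics/scene0.png",200,110,460,300,3)
crop("pics/d0c.png","pics/side0.png",180,110,430,370,3) if 0 else crop("pics/d0c.png","pics/side0.png",190,130,420,330,3)
E
```

```text
(no output)
```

View pics/s0c.png

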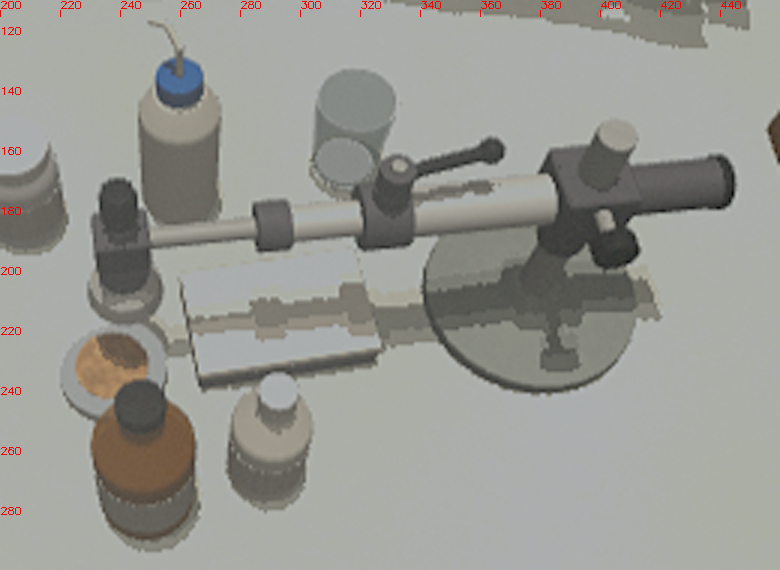

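View pics/d0c.png

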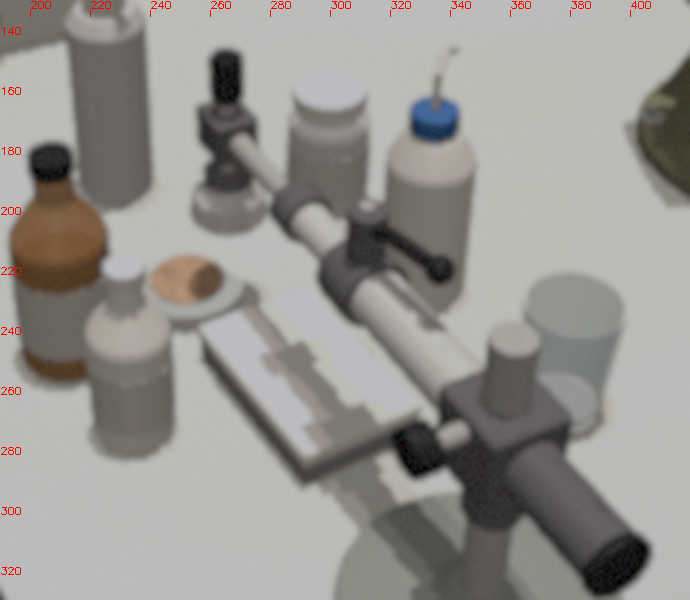

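```bash
python3 - <<'E'
from h import *
for nm,z,a,b in [("ball",217.5,(364,160.3),(336.7,219.7)),("hub",219,(332.5,165),(312.7,200)),("knobtop",225,(239,172),(265.7,150)),("coltop",235,(406,153.5),(361.3,243.3)),("mcollar",160,(291,185),(290.3,200.5))]:
    print(nm,at_z("scene",*a,z).round(1),at_z("side",*b,z).round(1))
# cloud above z=140
import numpy as np
for n in ["scene","side"]:
    d=np.load(f"pics/{n}0.npy"); v,u=np.nonzero(d>0); c=manip.calibration(n)
    P=(np.stack([(u-c['cx'])/c['fx'],(v-c['cy'])/c['fy'],np.ones(len(u))],1)*d[v,u][:,None]-c['t'])@c['R']
    np.save(f"pics/{n}P.npy",P)
    m=(P[:,2]>222)&(P[:,2]<245)&(P[:,0]>250)&(P[:,0]<700)&(abs(P[:,1])<400)
    print(n,m.sum())
    from scipy.cluster.hierarchy import fcluster,linkage
    Q=P[m]; l=fcluster(linkage(Q[:,:2],'single'),12,'distance')
    for k in set(l): print(k,(l==k).sum(),Q[l==k].mean(0).round(),Q[l==k].min(0).round(),Q[l==k].max(0).round())
E
```

```text
ball [531.9 191.5 217.5] [527.8 189.  217.5]
hub [533.2 123.  219. ] [533.1 122.4 219. ]
knobtop [521.7 -69.4 225. ] [525.3 -64.6 225. ]
coltop [541.7 273.5 235. ] [542.8 272.7 235. ]
mcollar [530.4  40.8 160. ] [527.8  38.3 160. ]
scene 294
1 88 [525. -70. 224.] [513. -81. 222.] [537. -58. 227.]
2 165 [546. 270. 232.] [530. 257. 222.] [557. 286. 237.]
3 4 [536. 125. 223.] [534. 124. 222.] [539. 127. 224.]
4 35 [532. 190. 225.] [525. 183. 222.] [539. 197. 228.]
5 2 [533. 164. 223.] [532. 160. 222.] [534. 168. 223.]
side 378
1 60 [524. -69. 225.] [511. -83. 222.] [535. -58. 228.]
2 256 [545. 274. 232.] [527. 259. 222.] [557. 286. 238.]
3 51 [531. 192. 225.] [522. 180. 222.] [538. 199. 229.]
4 11 [536. 123. 223.] [532. 119. 222.] [541. 127. 224.]
```

{"name": "arm_command", "arguments": {
  "steps": [
    [0.6,[0,0,-3.5],-0.103],
    [0.6,[0,0,-3.5],-0.103],
    [0.6,[0,0,-3.5],-0.103]
  ]
}}

```text
clock: 0.4
eef_pos: [195.5, 513.6, 273.9]
eef_rot: [-3.141, 0.001, 1.521]
wrist_force: [-0.3, 0.4, -0.1]
finger_gap: 77.8
```

```bash
cat >> h.py <<'E'
from scipy.spatial.transform import Rotation as Ro
def st():
    s=manip.read_state(); print("t",round(s['clock'],2),"pos",s['eef_pos'].round(1),"rot",s['eef_rot'].round(4),"F",s['wrist_force'].round(1),"gap",round(s['finger_gap'],1),"j",s['joints'].round(2)); return s
def to(X):
    s=st(); R=Ro.from_euler('xyz',s['eef_rot']).as_matrix(); d=R.T@(np.asarray(X)-s['eef_pos'])/10; print("tool shift cm",d.round(2)); return d
E
python3 - <<'E'
from h import *
to([524.5,-69.5,270])
P=np.concatenate([np.load(f"pics/{n}P.npy") for n in ("scene","side")])
m=(P[:,2]>60)&(P[:,2]<240)&(P[:,0]>300)&(P[:,0]<800)&(abs(P[:,1])<400)
from scipy.cluster.hierarchy import fcluster,linkage
Q=P[m]; l=fcluster(linkage(Q,'single'),9,'distance')
for k in set(l):
    if (l==k).sum()>60: print(k,(l==k).sum(),np.median(Q[l==k],0).round(),Q[l==k].min(0).round(),Q[l==k].max(0).round())
E
```

```text
t 0.4 pos [195.5 513.6 273.9] rot [-3.1411e+00  1.3000e-03  1.5210e+00] F [-0.3  0.4 -0.1] gap 77.8 j [ 1.14  0.24  1.35  0.    1.55 -0.38]
tool shift cm [-56.6   35.76   0.44]
1 2963 [ 549. -236.  156.] [ 503. -283.   60.] [ 568. -216.  218.]
2 480 [552. 277.  88.] [532. 253.  60.] [563. 292. 121.]
3 893 [536. -62. 106.] [ 497. -100.   82.] [553. -41. 135.]
4 10567 [546. 220. 177.] [506. -91. 131.] [610. 379. 238.]
6 1745 [662.  25. 102.] [624. -13.  60.] [684.  48. 154.]
7 2758 [672. -66. 125.] [ 626. -114.   60.] [698. -38. 189.]
9 1344 [372. 153.  81.] [340. 114.  60.] [412. 188.  98.]
10 1491 [ 399. -135.  103.] [ 355. -178.   60.] [ 422. -105.  114.]
11 2297 [402.   5. 129.] [357. -37.  60.] [422.  31. 217.]
```

{"name": "arm_command", "arguments": {
  "steps": [
    [0.6,[-3.33,2.1,0],0],
    [0.6,[-3.33,2.1,0],0],
    [0.6,[-3.33,2.1,0],0],
    [0.6,[-3.33,2.1,0],0],
    [0.6,[-3.33,2.1,0],0]
  ]
}}

```text
clock: 0.82
eef_pos: [291.7, 340.3, 272.7]
eef_rot: [-3.142, 0.0, 1.517]
wrist_force: [0.5, 0.8, 0.9]
finger_gap: 56.2
```

{"name": "arm_command", "arguments": {
  "steps": [
    [0.6,[-3.33,2.1,0],0],
    [0.6,[-3.33,2.1,0],0],
    [0.6,[-3.33,2.1,0],0],
    [0.6,[-3.33,2.1,0],0],
    [0.6,[-3.33,2.1,0],0]
  ]
}}

```text
clock: 1.23
eef_pos: [387.5, 168.1, 272.9]
eef_rot: [3.141, -0.0, 1.516]
wrist_force: [0.4, 0.9, 0.5]
finger_gap: 56.4
```

```bash
python3 - <<'E'
from h import *
to([524.5,-69.5,270])
E
```

```text
t 1.23 pos [387.5 168.1 272.9] rot [ 3.1413e+00 -1.0000e-04  1.5162e+00] F [0.4 0.9 0.5] gap 56.4 j [ 0.32 -0.06  1.68 -0.    1.52 -1.19]
tool shift cm [-22.98  14.97   0.29]
```

{"name": "arm_command", "arguments": {
  "steps": [
    [0.6,[-3.25,2.1,0],0],
    [0.6,[-3.25,2.1,0],0],
    [0.6,[-3.25,2.1,0],0],
    [0.6,[-3.25,2.1,0],0],
    [0.6,[-3.25,2.1,0],0]
  ]
}}

```text
clock: 1.65
eef_pos: [483.6, 0.0, 272.8]
eef_rot: [-3.142, -0.0, 1.516]
wrist_force: [0.3, 0.9, -0.3]
finger_gap: 56.3
```

{"name": "arm_command", "arguments": {
  "steps": [
    [0.6,[-3.25,2.1,0],0],
    [0.6,[-3.25,2.1,0],0],
    [0.6,[0,0,0],0],
    [0.6,[0,0,0],0]
  ]
}}

```text
clock: 1.98
eef_pos: [521.6, -66.5, 271.8]
eef_rot: [-3.14, -0.0, 1.513]
wrist_force: [0.3, 0.4, 0.1]
finger_gap: 56.1
```

```bash
python3 - <<'E'
from h import *
to([524.5,-69.5,196])
p,d=manip.camera("wrist"); cv2.imwrite("pics/w1.png",p[:,:,::-1]); np.save("pics/w1.npy",d)
E
```

```text
t 1.98 pos [521.6 -66.5 271.8] rot [-3.1398e+00 -3.0000e-04  1.5134e+00] F [0.3 0.4 0.1] gap 56.1 j [-0.2   0.19  1.42  0.    1.53 -1.71]
tool shift cm [-0.28  0.32  7.58]
```

View pics/w1.png

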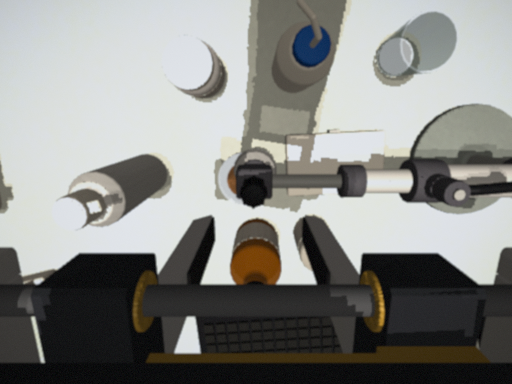

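```bash
python3 - <<'E'
from h import *
c=manip.calibration("wrist"); d=np.load("pics/w1.npy"); s=st()
T=c['tool_from_camera']; R=Ro.from_euler('xyz',s['eef_rot']).as_matrix()
v,u=np.nonzero(d>0); C=np.stack([(u-c['cx'])/c['fx'],(v-c['cy'])/c['fy'],np.ones(len(u))],1)*d[v,u][:,None]
W=(C@T[:3,:3].T+T[:3,3])@R.T+s['eef_pos']
Q=W[(W[:,2]>205)&(W[:,2]<240)&(abs(W[:,0]-524)<40)&(abs(W[:,1]+69)<40)]
print(len(Q),Q.min(0),Q.max(0),Q.mean(0))
Q=W[(W[:,2]>205)&(W[:,2]<240)&(abs(W[:,0]-524)<40)&(abs(W[:,1]-123)<30)]
print(len(Q),Q.min(0),Q.max(0),np.median(Q,0))
E
```

```text
t 2.03 pos [521.3 -65.4 272.3] rot [-3.1405e+00 -3.0000e-04  1.5149e+00] F [ 0.6  0.2 -0.4] gap 56.5 j [-0.19  0.19  1.42  0.    1.53 -1.71]
611 [509.48205166 -82.59350337 205.02559659] [535.36564942 -56.28676567 227.79952136] [520.85316262 -69.25358331 222.84575401]
984 [520.39456975 109.79489635 205.09751351] [545.33054217 152.99742997 224.36777902] [530.95822822 122.15719947 218.68819302]
```

{"name": "arm_command", "arguments": {
  "steps": [
    [0.6,[-0.4,0.15,2.5],0],
    [0.5,[0,0,2.5],0],
    [0.4,[0,0,2.5],0],
    [0.33,[0,0,0],0],
    [0.33,[0,0,0],0]
  ],
  "force": 10
}}

```text
clock: 2.45
eef_pos: [522.3, -68.3, 198.2]
eef_rot: [-3.141, -0.0, 1.517]
wrist_force: [-0.0, 0.1, 0.3]
finger_gap: 33.2
```

{"name": "arm_command", "arguments": {
  "steps": [
    [0.33,[0.4,0,0],0],
    [0.33,[0.4,0,0],0],
    [0.33,[0.4,0,0],0]
  ]
}}

```text
clock: 2.7
eef_pos: [523.9, -56.7, 199.3]
eef_rot: [3.139, 0.0, 1.516]
wrist_force: [0.1, 0.5, 0.4]
finger_gap: 30.6
```

```bash
python3 - <<'E'
from h import *
st()
E
```

```text
t 2.7 pos [523.9 -56.7 199.3] rot [3.1394e+00 3.0000e-04 1.5164e+00] F [0.1 0.5 0.4] gap 30.6 j [-0.18  0.22  1.54  0.    1.37 -1.69]
```

```bash
python3 - <<'E'
from h import *
st()
p,d=manip.camera("wrist"); cv2.imwrite("pics/w2.png",p[:,:,::-1])
p,d=manip.camera("side"); cv2.imwrite("pics/d2.png",p[:,:,::-1]); crop("pics/d2c.png","pics/d2.png",190,90,390,270,3)
st()
E
```

```text
t 2.7 pos [523.9 -56.7 199.3] rot [3.1394e+00 3.0000e-04 1.5164e+00] F [0.1 0.5 0.4] gap 30.6 j [-0.18  0.22  1.54  0.    1.37 -1.69]
t 2.8 pos [523.7 -56.6 198.7] rot [3.1403e+00 1.0000e-04 1.5168e+00] F [-1.  -1.   1.1] gap 31.0 j [-0.18  0.22  1.54  0.    1.37 -1.69]
```

View pics/w2.png

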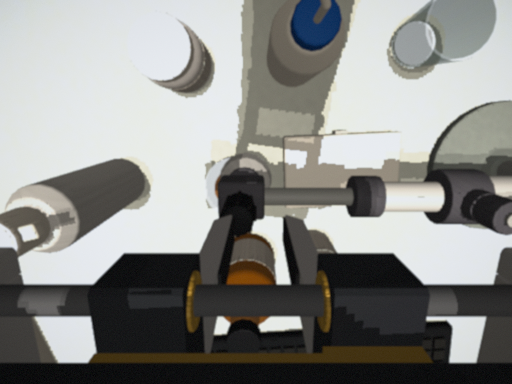

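View pics/d2c.png

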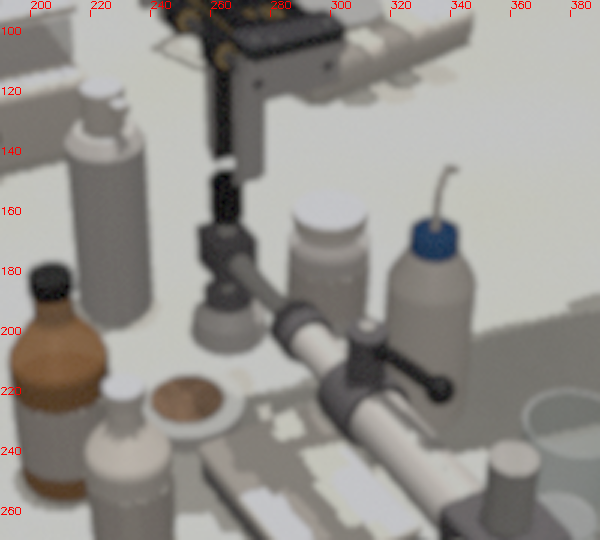

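```bash
python3 - <<'E'
from h import *
c=manip.calibration("wrist");T=np.linalg.inv(c['tool_from_camera'])
for X in ([0,0,0],[15,0,0],[-15,0,0],[-15,0,-19],[0,0,-19]):
    p=(T@np.array(X+[1.]))[:3]; print(X,c['fx']*p[0]/p[2]+c['cx'],c['fy']*p[1]/p[2]+c['cy'])
print(pix("side",[523.7,-56.6,199]),pix("side",[522.5,-69,225]),pix("side",[522.5,-59,225]),pix("side",[523.7,-72,199]),pix("side",[523.7,-41,199]))
E
```

```text
[0, 0, 0] 257.48116479570325 210.207460669718
[15, 0, 0] 276.95020833247855 210.21680068634492
[-15, 0, 0] 238.01132095775762 210.19812026915713
[-15, 0, -19] 236.24063420904628 218.59025251333557
[0, 0, -19] 257.42595253156276 218.60022819288673
[268.40664589 161.91386158] [265.82629604 148.68542195] [268.1991546  150.83371709] [264.80813702 158.54409173] [272.1288067  165.39942345]
```

```bash
python3 - <<'E'
from h import *
crop("pics/w2c.png","pics/w2.png",180,150,340,290,5)
crop("pics/d2e.png","pics/d2.png",220,90,310,190,6)
E
```

```text
(no output)
```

View pics/w2c.png

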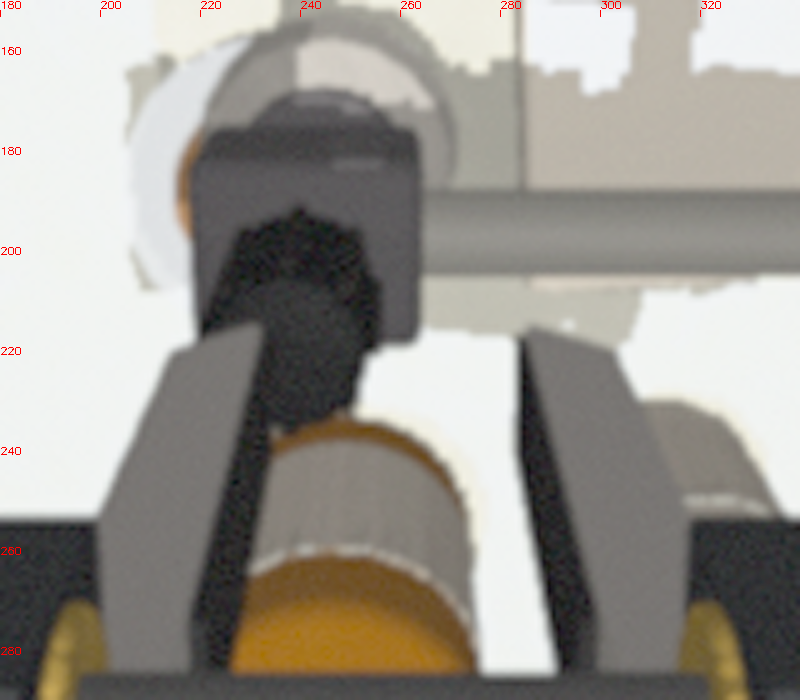

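View pics/d2e.png

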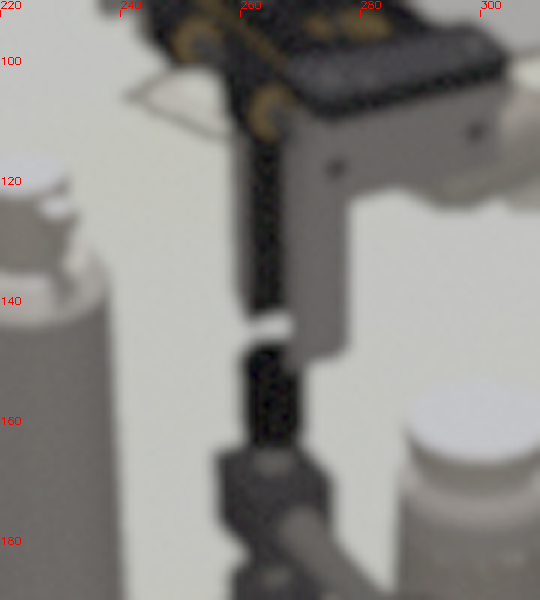

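```bash
python3 - <<'E'
from h import *
c=manip.calibration("wrist"); T=c['tool_from_camera']
for f,pts in (("wrist0",[(180,222),(178,235),(340,222),(345,240),(130,300),(300,300)]),("w1",[(205,222),(208,222),(200,240),(310,222),(312,230),(150,300)])):
    d=np.load(f"pics/{f}.npy" if f=="w1" else "pics/wrist0.npy")
    for u,v in pts:
        z=d[v,u]; p=np.array([(u-c['cx'])/c['fx']*z,(v-c['cy'])/c['fy']*z,z,1]); print(f,u,v,z.round(1),(T@p)[:3].round(1))
E
```

```text
wrist0 180 222 180.8 [-47.4  -7.6 -46.2]
wrist0 178 235 171.6 [-46.1  -3.4 -56.7]
wrist0 340 222 176.2 [ 49.4  -9.2 -50.5]
wrist0 345 240 160.0 [ 47.6  -5.4 -68.2]
wrist0 130 300 74.4 [ -31.8  -25.9 -151.3]
wrist0 300 300 74.2 [  11.   -26.  -151.4]
w1 205 222 175.9 [-31.2  -9.3 -50.7]
w1 208 222 176.0 [-29.4  -9.3 -50.7]
w1 200 240 151.5 [-29.3  -8.9 -76.1]
w1 310 222 177.2 [ 31.6  -8.8 -49.5]
w1 312 230 163.9 [ 30.4  -9.2 -63.2]
w1 150 300 73.6 [ -26.5  -26.4 -152. ]
```

```bash
python3 - <<'E'
from h import *
print(manip.tcp_to_grasp,[a for a in dir(manip) if a[0]!='_'])
for z in (199,220,245): print(z,pix("side",[523.7,-41,z]),pix("side",[523.7,-72,z]))
s=st(); p,d=manip.camera("wrist"); np.save("pics/w2.npy",d)
p,ds=manip.camera("side"); 
c=manip.calibration("side")
for u,v in [(272,140),(274,145),(277,145),(275,149),(262,140),(262,155)]: print(u,v,ds[v,u],back("side",u,v,ds[v,u]).round(1))
c=manip.calibration("wrist"); T=c['tool_from_camera']
for u,v in [(225,220),(228,219),(222,225),(292,222),(297,222),(240,228),(240,215),(240,200)]:
    z=d[v,u]; p=np.array([(u-c['cx'])/c['fx']*z,(v-c['cy'])/c['fy']*z,z,1]); print(u,v,z.round(1),(T@p)[:3].round(1))
E
```

```text
18.8 ['Unreachable', 'calibration', 'camera', 'read_state', 'sign_off', 'tcp_to_grasp']
199 [272.1288067  165.39942345] [264.80813702 158.54409173]
220 [272.06798389 156.97249848] [264.66334273 150.21351148]
245 [271.9936624  146.67534816] [264.48651015 140.03964373]
t 2.8 pos [523.7 -56.6 198.7] rot [3.1403e+00 1.0000e-04 1.5168e+00] F [-1.  -1.   1.1] gap 31.0 j [-0.18  0.22  1.54  0.    1.37 -1.69]
272 140 1000.3617 [529.1 -31.6 267.3]
274 145 1006.8952 [525.7 -29.4 255.7]
277 145 1012.0758 [518.2 -30.3 252.8]
275 149 1014.2731 [523.2 -29.8 245.2]
262 140 1041.5872 [529.4 -72.5 246.6]
262 155 1056.01 [532.9 -67.4 213.5]
225 220 180.2 [-19.7  -9.  -46.4]
228 219 181.9 [-18.1  -9.  -44.7]
222 225 171.4 [-20.5  -9.2 -55.4]
292 222 177.1 [ 20.8  -8.9 -49.7]
297 222 176.5 [ 23.7  -9.1 -50.2]
240 228 202.4 [-11.9   4.  -26.8]
240 215 201.2 [-11.9  -5.  -25.8]
240 200 214.4 [-12.7 -11.3 -10.6]
```

```bash
python3 - <<'E'
from h import *
crop("pics/d2f.png","pics/d2.png",190,0,390,160,4)
p,ds=manip.camera("side")
for u,v in [(272,112),(280,112),(295,112),(300,118),(305,102),(285,106),(255,100),(250,140),(275,125),(260,60),(230,60),(300,60)]: print(u,v,ds[v,u],back("side",u,v,ds[v,u]).round(1))
E
```

```text
272 112 890.1367 [561.9  25.5 364.2]
280 112 894.8538 [547.2  28.8 361.7]
295 112 918.50433 [512.1  24.1 350. ]
300 118 931.771 [500.8  24.3 334.5]
305 102 1624.828 [ 126.4 -507.9   44.4]
285 106 890.05457 [538.5  31.5 372.4]
255 100 963.26056 [550.6 -58.7 349.5]
250 140 1522.3694 [ 360.8 -453.8    1. ]
275 125 981.5824 [523.2 -29.6 300.6]
260 60 897.14325 [549.4 -37.5 437.1]
230 60 2099.659 [  104.  -1107.5   -20.5]
300 60 2266.9768 [ -242.3 -1098.4   -91.8]
```

View pics/d2f.png

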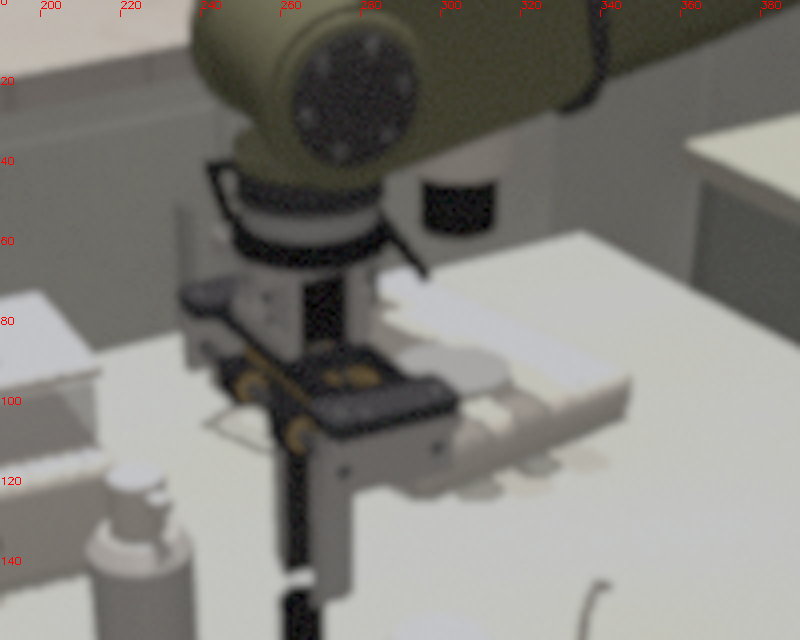

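{"name": "arm_command", "arguments": {
  "steps": [
    [0.55,[-0.6,0,0],0],
    [0.55,[-0.6,0,0],0],
    [0.55,[0,0,1.0],0],
    [0.55,[0,0,1.0],0],
    [0.55,[0,0,1.0],0]
  ]
}}

```text
clock: 3.37
eef_pos: [522.4, -69.5, 166.4]
eef_rot: [-3.141, -0.0, 1.515]
wrist_force: [-0.1, -0.5, 0.0]
finger_gap: 51.3
```

{"name": "arm_command", "arguments": {
  "steps": [
    [0.55,[0,0,1.0],0],
    [0.55,[0,0,1.0],0],
    [0.4,[0,0,0],0],
    [0.33,[0,0,0],0],
    [0.33,[0,0,0],0]
  ]
}}

```text
clock: 3.78
eef_pos: [522.9, -69.3, 148.1]
eef_rot: [3.141, 0.0, 1.516]
wrist_force: [0.2, -0.2, -0.5]
finger_gap: 35.4
```

```bash
python3 - <<'E'
from h import *
st()
p,d=manip.camera("wrist"); cv2.imwrite("pics/w3.png",p[:,:,::-1])
p,d=manip.camera("side"); cv2.imwrite("pics/d3.png",p[:,:,::-1]); crop("pics/d3c.png","pics/d3.png",190,90,390,270,3)
crop("pics/w3c.png","pics/w3.png",180,150,340,290,5)
E
```

```text
t 3.78 pos [522.9 -69.3 148.1] rot [3.1412e+00 1.0000e-04 1.5161e+00] F [ 0.2 -0.2 -0.5] gap 35.4 j [-0.2   0.27  1.61 -0.    1.26 -1.72]
```

View pics/d3c.png

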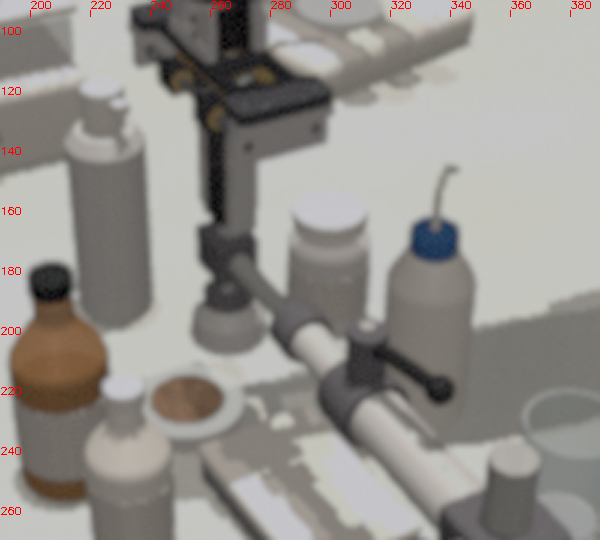

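View pics/w3c.png

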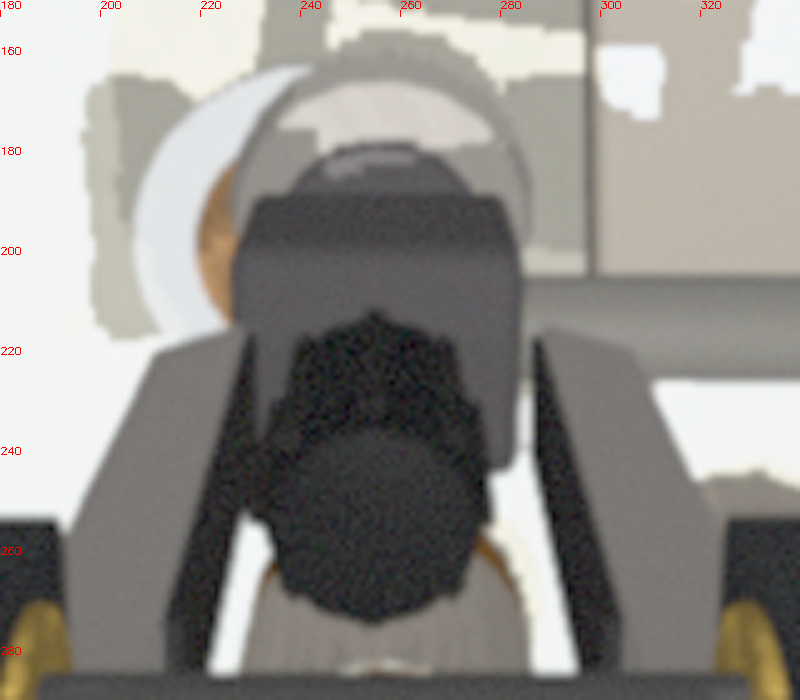

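{"name": "arm_command", "arguments": {
  "steps": [
    [0.33,[0.3,0,0],0],
    [0.33,[0.5,0,0],0],
    [0.33,[0.6,0,0],0],
    [0.33,[0.6,0,0],0],
    [0.33,[0.6,0,0],0]
  ]
}}

```text
clock: 4.3
eef_pos: [524.4, -42.8, 148.2]
eef_rot: [3.141, 0.0, 1.516]
wrist_force: [0.6, -4.0, 3.2]
finger_gap: 31.1
```

{"name": "arm_command", "arguments": {
  "steps": [
    [0.33,[0.6,0,0],0],
    [0.33,[0.6,0,0],0],
    [0.33,[0.6,0,0],0],
    [0.33,[0.6,0,0],0],
    [0.33,[0.6,0,0],0]
  ]
}}

```text
clock: 4.72
eef_pos: [525.8, -12.7, 147.9]
eef_rot: [3.142, 0.0, 1.516]
wrist_force: [2.2, -4.5, 2.7]
finger_gap: 30.7
```

```bash
python3 - <<'E'
from h import *
st()
p,d=manip.camera("wrist"); cv2.imwrite("pics/w4.png",p[:,:,::-1])
crop("pics/w4c.png","pics/w4.png",180,150,340,290,5)
E
```

```text
t 4.72 pos [525.8 -12.7 147.9] rot [3.1416e+00 1.0000e-04 1.5161e+00] F [ 2.2 -4.5  2.7] gap 30.7 j [-0.09  0.26  1.61 -0.    1.26 -1.61]
```

View pics/w4c.png

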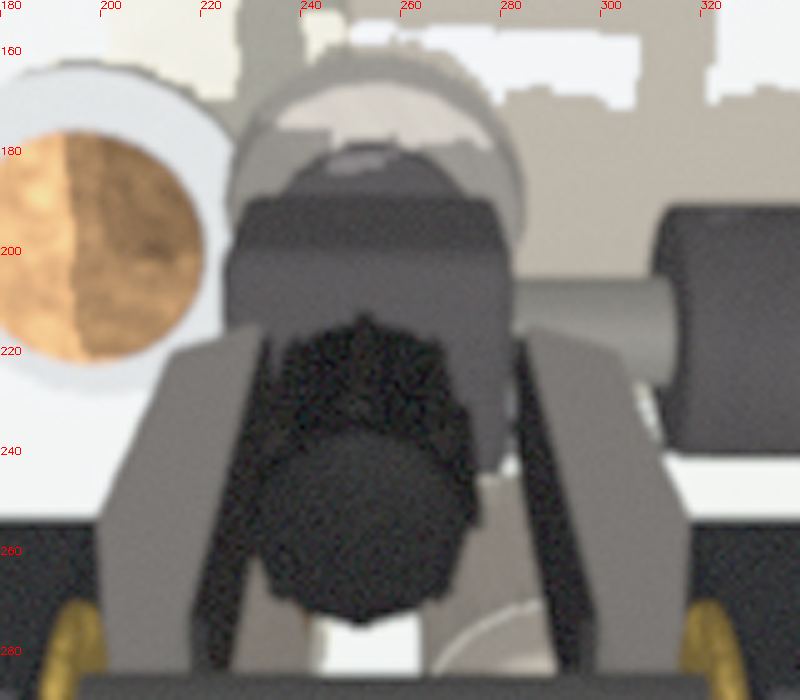

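{"name": "arm_command", "arguments": {
  "steps": [
    [0.33,[0.6,0,0],0],
    [0.33,[0.6,0,0],0],
    [0.33,[0.4,0,0],0],
    [0.33,[0.3,0,0],0]
  ]
}}

```text
clock: 5.1
eef_pos: [526.8, 6.1, 147.8]
eef_rot: [-3.141, -0.0, 1.516]
wrist_force: [0.7, -3.8, 1.4]
finger_gap: 31.0
```

{"name": "arm_command", "arguments": {
  "steps": [
    [0.33,[0.15,0,0],0],
    [0.33,[0.15,0,0],0]
  ]
}}

```text
clock: 5.27
eef_pos: [526.9, 8.8, 147.8]
eef_rot: [-3.141, -0.0, 1.516]
wrist_force: [-0.4, -3.5, 1.3]
finger_gap: 30.9
```

{"name": "arm_command", "arguments": {
  "steps": [
    [0.33,[0.15,0,0],0]
  ]
}}

```text
clock: 5.35
eef_pos: [527.0, 10.1, 147.8]
eef_rot: [-3.141, 0.0, 1.516]
wrist_force: [-0.9, -3.1, 1.0]
finger_gap: 31.1
```

{"name": "arm_command", "arguments": {
  "steps": [
    [0.33,[0.1,0,0],0]
  ]
}}

```text
clock: 5.43
eef_pos: [527.1, 10.7, 147.8]
eef_rot: [-3.141, 0.001, 1.516]
wrist_force: [-0.1, -11.1, 1.4]
finger_gap: 31.0
```

{"name": "arm_command", "arguments": {
  "steps": [
    [0.33,[0.1,0,0],0]
  ]
}}

```text
clock: 5.52
eef_pos: [527.1, 10.9, 147.8]
eef_rot: [-3.141, 0.002, 1.516]
wrist_force: [-0.4, -14.9, 2.7]
finger_gap: 30.7
```

{"name": "arm_command", "arguments": {
  "steps": [
    [0.33,[0.1,0,0],0]
  ]
}}

```text
clock: 5.6
eef_pos: [527.1, 11.2, 147.8]
eef_rot: [-3.141, 0.003, 1.515]
wrist_force: [-1.4, -19.6, 1.3]
finger_gap: 31.1
```

{"name": "arm_command", "arguments": {
  "steps": [
    [0.4,[-0.3,0,0],0],
    [0.55,[-0.3,0,0],0],
    [0.6,[0,0,-1.5],0],
    [0.6,[0,0,-2.5],0],
    [0.6,[0,0,-2.5],0]
  ]
}}

```text
clock: 6.02
eef_pos: [526.4, 7.4, 213.1]
eef_rot: [-3.14, -0.001, 1.516]
wrist_force: [-0.0, -0.1, 0.6]
finger_gap: 56.0
```

{"name": "arm_command", "arguments": {
  "steps": [
    [0.6,[0,0,-2.5],0],
    [0.6,[0,0,-1.5],0],
    [0.6,[0,0,0],0]
  ]
}}

```text
clock: 6.27
eef_pos: [527.9, 7.3, 255.9]
eef_rot: [3.137, -0.001, 1.516]
wrist_force: [-0.7, 0.4, -0.4]
finger_gap: 56.4
```

```bash
python3 - <<'E'
from h import *
st()
p,d=manip.camera("wrist"); cv2.imwrite("pics/w5.png",p[:,:,::-1]);np.save("pics/w5.npy",d)
p,d=manip.camera("scene"); cv2.imwrite("pics/s5.png",p[:,:,::-1]); crop("pics/s5c.png","pics/s5.png",200,110,460,300,3)
s=to([531,191,270])
E
```

```text
t 6.27 pos [527.9   7.3 255.9] rot [ 3.1368e+00 -7.0000e-04  1.5163e+00] F [-0.7  0.4 -0.4] gap 56.4 j [-0.06  0.19  1.45  0.    1.49 -1.57]
t 6.37 pos [526.8   7.3 252.2] rot [-3.1413e+00 -5.0000e-04  1.5161e+00] F [ 0.1  0.1 -0.4] gap 56.6 j [-0.06  0.2   1.45  0.    1.49 -1.57]
tool shift cm [18.37 -0.59 -1.77]
```

View pics/w5.png

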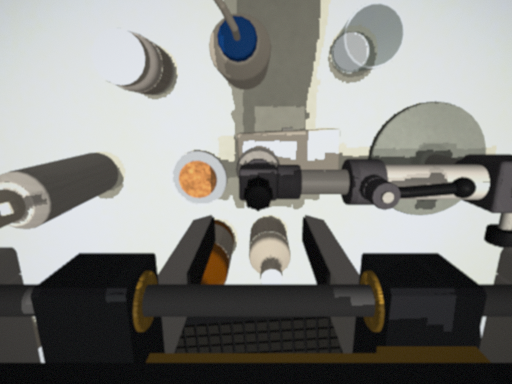

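View pics/s5c.png

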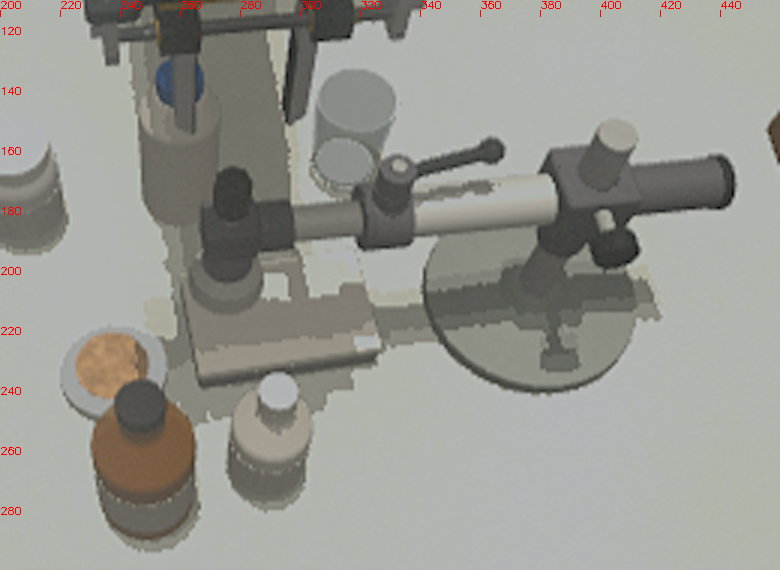

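```bash
python3 - <<'E'
from h import *
c=manip.calibration("wrist"); d=np.load("pics/w5.npy"); s=st()
T=c['tool_from_camera']; R=Ro.from_euler('xyz',[3.1395,-.0006,1.5162]).as_matrix()
v,u=np.nonzero(d>0); C=np.stack([(u-c['cx'])/c['fx'],(v-c['cy'])/c['fy'],np.ones(len(u))],1)*d[v,u][:,None]
W=(C@T[:3,:3].T+T[:3,3])@R.T+np.array([527,7.3,253.5])
for cy,r in ((191,14),(123,16)):
  Q=W[(W[:,2]>214)&(W[:,2]<240)&(abs(W[:,0]-531)<20)&(abs(W[:,1]-cy)<r)]
  print(len(Q),Q.min(0),Q.max(0),np.median(Q,0))
E
```

```text
t 6.37 pos [526.8   7.3 252.2] rot [-3.1413e+00 -5.0000e-04  1.5161e+00] F [ 0.1  0.1 -0.4] gap 56.6 j [-0.06  0.2   1.45  0.    1.49 -1.57]
426 [519.24417355 177.00942685 214.17167594] [537.44414864 196.9419856  225.74845576] [526.8287229  186.18143497 220.76526084]
627 [520.27093895 109.73137763 214.00933559] [544.9373609  138.82846021 221.56153994] [531.87812198 121.4267728  216.45300974]
```

{"name": "arm_command", "arguments": {
  "steps": [
    [0.6,[0,0,0],0.115],
    [0.6,[0,0,0],0.115],
    [0.6,[0,0,0],0.115],
    [0.6,[0,0,0],0.115],
    [0.6,[0,0,0],0.115]
  ]
}}

```text
clock: 6.78
eef_pos: [526.4, 7.3, 251.0]
eef_rot: [-3.139, 0.001, 0.935]
wrist_force: [-0.5, -0.2, -0.4]
finger_gap: 56.5
```

{"name": "arm_command", "arguments": {
  "steps": [
    [0.6,[0,0,0],0.115],
    [0.6,[0,0,0],0.115],
    [0.6,[0,0,0],0.115],
    [0.6,[0,0,0],0.115],
    [0.6,[0,0,0],0.115]
  ]
}}

```text
clock: 7.2
eef_pos: [526.4, 7.2, 251.0]
eef_rot: [-3.14, 0.002, 0.36]
wrist_force: [-0.1, 0.0, 0.3]
finger_gap: 56.6
```

{"name": "arm_command", "arguments": {
  "steps": [
    [0.6,[0,0,0],0.115],
    [0.6,[0,0,0],0.115],
    [0.6,[0,0,0],0.115],
    [0.6,[0,0,0],0.075],
    [0.6,[0,0,0],0]
  ]
}}

```text
clock: 7.62
eef_pos: [526.4, 7.2, 251.1]
eef_rot: [-3.141, 0.003, -0.058]
wrist_force: [1.1, -0.4, 0.2]
finger_gap: 56.1
```

```bash
python3 - <<'E'
from h import *
to([530,191,250])
E
```

```text
t 7.62 pos [526.4   7.2 251.1] rot [-3.1413e+00  2.6000e-03 -5.7500e-02] F [ 1.1 -0.4  0.2] gap 56.1 j [-0.06  0.2   1.46  0.    1.49  0.  ]
tool shift cm [ -0.7  -18.37   0.12]
```

{"name": "arm_command", "arguments": {
  "steps": [
    [0.6,[-0.14,-3.67,0],0],
    [0.6,[-0.14,-3.67,0],0],
    [0.6,[-0.14,-3.67,0],0],
    [0.6,[-0.14,-3.67,0],0],
    [0.6,[-0.14,-3.67,0],0]
  ]
}}

```text
clock: 8.03
eef_pos: [529.2, 192.4, 251.7]
eef_rot: [3.141, 0.002, -0.051]
wrist_force: [1.0, -0.2, 0.4]
finger_gap: 56.4
```

{"name": "arm_command", "arguments": {
  "steps": [
    [0.6,[0,0,0],0],
    [0.6,[0,0,0],0]
  ]
}}

```text
clock: 8.2
eef_pos: [529.2, 192.1, 251.3]
eef_rot: [3.141, 0.002, -0.049]
wrist_force: [-1.2, -0.7, 0.3]
finger_gap: 56.6
```

```bash
python3 - <<'E'
from h import *
to([530,191,158])
p,d=manip.camera("wrist"); cv2.imwrite("pics/w6.png",p[:,:,::-1]);np.save("pics/w6.npy",d)
s=st()
c=manip.calibration("wrist")
T=c['tool_from_camera']; R=Ro.from_euler('xyz',s['eef_rot']).as_matrix()
v,u=np.nonzero(d>0); C=np.stack([(u-c['cx'])/c['fx'],(v-c['cy'])/c['fy'],np.ones(len(u))],1)*d[v,u][:,None]
W=(C@T[:3,:3].T+T[:3,3])@R.T+s['eef_pos']
for cy,r in ((191,16),(123,16)):
  Q=W[(W[:,2]>214)&(W[:,2]<240)&(abs(W[:,0]-531)<20)&(abs(W[:,1]-cy)<r)]
  print(len(Q),Q.min(0),Q.max(0),np.median(Q,0))
E
```

```text
t 8.2 pos [529.2 192.1 251.3] rot [ 3.141e+00  2.200e-03 -4.850e-02] F [-1.2 -0.7  0.3] gap 56.6 j [0.28 0.28 1.35 0.   1.51 0.33]
tool shift cm [0.1  0.1  9.33]
t 8.25 pos [529.5 190.9 251.7] rot [ 3.141e+00  1.700e-03 -5.070e-02] F [ 0.3 -0.3  0. ] gap 56.1 j [ 0.28  0.28  1.35 -0.    1.51  0.33]
422 [520.48882675 175.09875726 214.77745537] [539.03349083 197.86982517 227.92095171] [529.97833909 189.09517003 223.62273101]
602 [522.01920881 108.77102373 214.06472306] [546.90282995 138.60850792 223.57372534] [533.94202803 123.72840253 219.12849367]
```

View pics/w6.png

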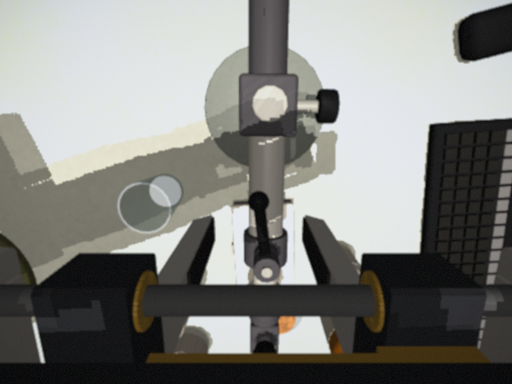

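{"name": "arm_command", "arguments": {
  "steps": [
    [0.6,[0,0.2,2.3],0],
    [0.5,[0,0,2.3],0],
    [0.45,[0,0,2.3],0],
    [0.4,[0,0,2.3],0],
    [0.36,[0,0,0.1],0]
  ]
}}

```text
clock: 8.67
eef_pos: [528.0, 186.8, 155.4]
eef_rot: [3.139, 0.006, -0.054]
wrist_force: [0.4, -0.3, -0.5]
finger_gap: 35.1
```

{"name": "arm_command", "arguments": {
  "steps": [
    [0.33,[0,0,0],0],
    [0.33,[0,0,0],0]
  ]
}}

```text
clock: 8.83
eef_pos: [530.3, 188.1, 161.2]
eef_rot: [-3.141, -0.001, -0.054]
wrist_force: [0.5, -0.1, 0.6]
finger_gap: 31.6
```

```bash
python3 - <<'E'
from h import *
s=st()
p,d=manip.camera("wrist"); cv2.imwrite("pics/w7.png",p[:,:,::-1]);crop("pics/w7c.png","pics/w7.png",180,150,340,290,5)
p,d=manip.camera("side"); cv2.imwrite("pics/d7.png",p[:,:,::-1]); crop("pics/d7c.png","pics/d7.png",240,110,440,270,4)
E
```

```text
t 8.83 pos [530.3 188.1 161.2] rot [-3.1411e+00 -1.3000e-03 -5.4300e-02] F [ 0.5 -0.1  0.6] gap 31.6 j [0.28 0.33 1.49 0.   1.31 0.33]
```

View pics/w7c.png

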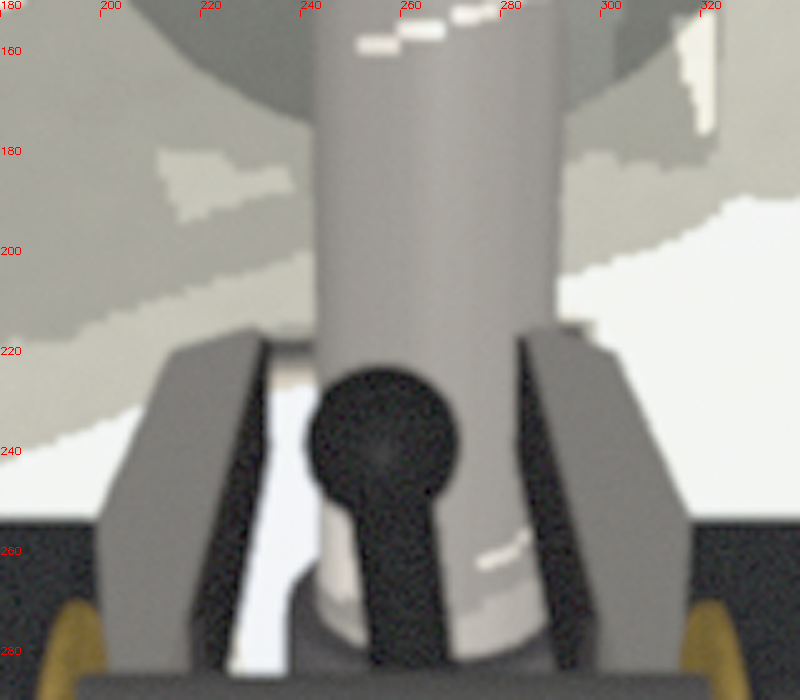

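View pics/d7c.png

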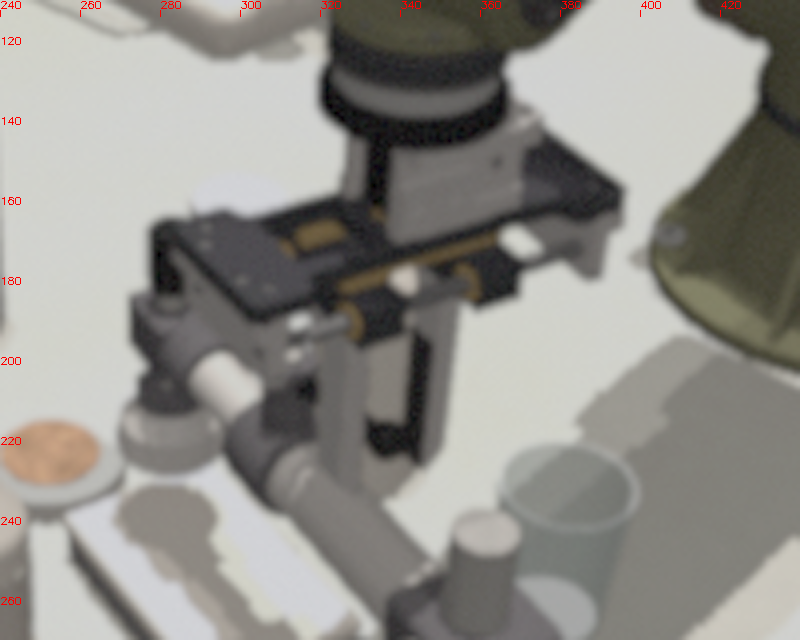

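{"name": "arm_command", "arguments": {
  "steps": [
    [0.33,[-0.3,0,0],-0.06],
    [0.33,[-0.3,0,0],-0.055],
    [0.33,[-0.7,0.1,0],-0.104],
    [0.33,[-0.7,0.1,0],-0.104]
  ],
  "force": 30
}}

```text
clock: 9.27
eef_pos: [510.8, 185.4, 161.1]
eef_rot: [-3.142, -0.003, 0.274]
wrist_force: [3.6, 1.5, -1.3]
finger_gap: 31.4
```

```bash
python3 - <<'E'
from h import *
s=st()
p,d=manip.camera("wrist"); cv2.imwrite("pics/w8.png",p[:,:,::-1]);crop("pics/w8c.png","pics/w8.png",180,150,340,290,5)
E
```

```text
t 9.27 pos [510.8 185.4 161.1] rot [-3.1416e+00 -3.0000e-03  2.7400e-01] F [ 3.6  1.5 -1.3] gap 31.4 j [0.28 0.29 1.55 0.   1.3  0.01]
```

View pics/w8c.png

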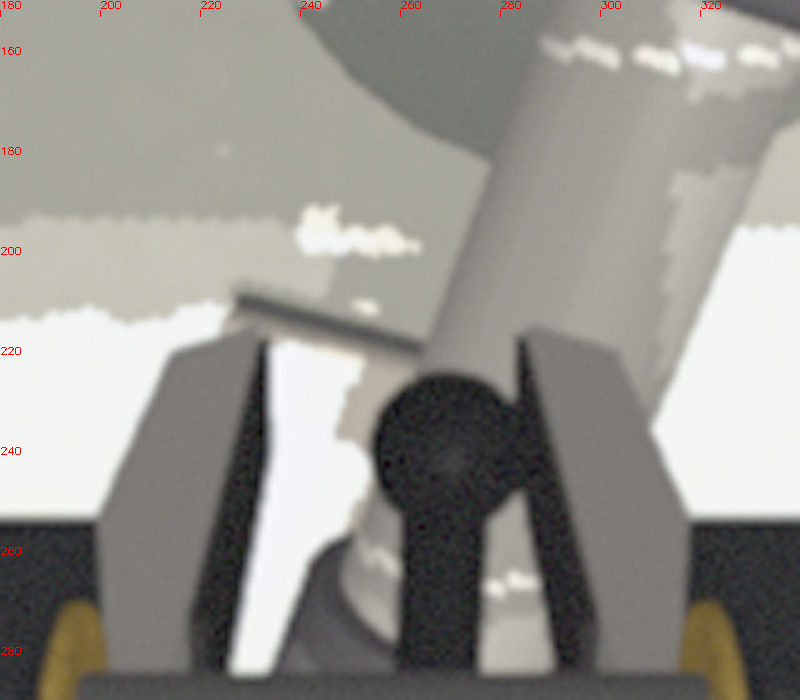

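Ball (268,240) rests on the right finger and the lever follows. I'll continue the arc.

{"name": "arm_command", "arguments": {
  "steps": [
    [0.33,[-0.7,0.1,0],-0.104],
    [0.33,[-0.7,0.1,0],-0.104],
    [0.33,[-0.7,0.1,0],-0.104],
    [0.33,[-0.7,0.1,0],-0.104],
    [0.33,[-0.7,0.1,0],-0.104]
  ]
}}

```text
clock: 9.73
eef_pos: [482.0, 165.6, 161.1]
eef_rot: [3.141, -0.003, 0.792]
wrist_force: [2.2, 4.6, 1.0]
finger_gap: 31.3
```

```bash
cat >> h.py <<'E'
def arc(piv=(534,123.5)):
    s=st(); a=s['eef_rot'][2]; r=s['eef_pos'][:2]-np.array(piv); ex=np.array([np.cos(a),np.sin(a)]); ey=np.array([np.sin(a),-np.cos(a)])
    print("pivot in tool cm",(-r@ex/10).round(2),(-r@ey/10).round(2),"radius",np.hypot(*r).round(1),"angle TCP boom",(np.arctan2(r[1],r[0])-1.516).round(3), "yaw-tangent0",round(a+0.0545,3))
E
python3 - <<'E'
from h import *
arc()
E
```

```text
t 9.73 pos [482.  165.6 161.1] rot [ 3.1411e+00 -2.8000e-03  7.9210e-01] F [2.2 4.6 1. ] gap 31.3 j [ 0.26  0.21  1.64  0.    1.28 -0.53]
pivot in tool cm 0.65 6.66 radius 66.9 angle TCP boom 0.944 yaw-tangent0 0.847
```

{"name": "arm_command", "arguments": {
  "steps": [
    [0.33,[-0.7,0.1,0],-0.104],
    [0.33,[-0.7,0.1,0],-0.104],
    [0.33,[-0.7,0.1,0],-0.104],
    [0.33,[-0.7,0.1,0],-0.104],
    [0.33,[-0.7,0.1,0],-0.104]
  ]
}}

```text
clock: 10.15
eef_pos: [467.2, 133.7, 161.0]
eef_rot: [3.141, -0.002, 1.312]
wrist_force: [-0.7, 4.4, 0.6]
finger_gap: 31.1
```

{"name": "arm_command", "arguments": {
  "steps": [
    [0.33,[-0.5,0.07,0],-0.08],
    [0.33,[-0.35,0.05,0],-0.05]
  ]
}}

```text
clock: 10.32
eef_pos: [466.4, 124.9, 161.0]
eef_rot: [3.141, -0.001, 1.441]
wrist_force: [-2.1, 4.6, 1.4]
finger_gap: 30.9
```

```bash
python3 - <<'E'
from h import *
arc()
E
```

```text
t 10.32 pos [466.4 124.9 161. ] rot [ 3.1407e+00 -1.5000e-03  1.4412e+00] F [-2.1  4.6  1.4] gap 30.9 j [ 0.19  0.16  1.72  0.    1.27 -1.26]
pivot in tool cm 0.73 6.72 radius 67.6 angle TCP boom 1.604 yaw-tangent0 1.496
```

{"name": "arm_command", "arguments": {
  "steps": [
    [0.33,[-0.25,0.03,0],-0.04]
  ]
}}

```text
clock: 10.4
eef_pos: [466.4, 122.5, 161.0]
eef_rot: [3.141, -0.001, 1.479]
wrist_force: [-3.3, 4.8, 1.4]
finger_gap: 30.8
```

{"name": "arm_command", "arguments": {
  "steps": [
    [0.33,[-0.2,0.02,0],-0.03]
  ]
}}

```text
clock: 10.48
eef_pos: [466.4, 120.6, 160.9]
eef_rot: [3.141, -0.001, 1.509]
wrist_force: [-3.0, 4.8, 1.7]
finger_gap: 31.1
```

{"name": "arm_command", "arguments": {
  "steps": [
    [0.33,[-0.15,0,0],0]
  ]
}}

```text
clock: 10.57
eef_pos: [466.3, 119.0, 160.8]
eef_rot: [3.141, -0.001, 1.508]
wrist_force: [-2.7, 3.8, 1.4]
finger_gap: 31.0
```

{"name": "arm_command", "arguments": {
  "steps": [
    [0.33,[-0.15,0,0],0]
  ]
}}

```text
clock: 10.65
eef_pos: [466.3, 118.5, 160.8]
eef_rot: [3.141, -0.003, 1.506]
wrist_force: [-1.8, 19.9, 1.7]
finger_gap: 31.0
```

{"name": "arm_command", "arguments": {
  "steps": [
    [0.33,[-0.15,0,0],0]
  ]
}}

```text
clock: 10.73
eef_pos: [466.2, 118.3, 160.9]
eef_rot: [3.14, -0.006, 1.507]
wrist_force: [-0.6, 30.2, 0.3]
finger_gap: 31.3
```

{"name": "arm_command", "arguments": {
  "steps": [
    [0.4,[0.3,0,0],0],
    [0.5,[0.3,0,0],0],
    [0.6,[0,0,-2.5],0],
    [0.6,[0,0,-2.5],0],
    [0.6,[0,0,-2.5],0]
  ]
}}

```text
clock: 11.15
eef_pos: [466.2, 121.5, 236.1]
eef_rot: [-3.142, 0.001, 1.507]
wrist_force: [0.4, -0.4, 1.6]
finger_gap: 56.1
```

{"name": "arm_command", "arguments": {
  "steps": [
    [0.6,[0,0,-1.8],0],
    [0.6,[0,0,0],0],
    [0.6,[0,0,0],0]
  ]
}}

```text
clock: 11.4
eef_pos: [466.6, 121.6, 253.3]
eef_rot: [3.14, 0.0, 1.508]
wrist_force: [0.6, -0.1, -1.1]
finger_gap: 56.1
```

```bash
python3 - <<'E'
from h import *
to([526.8,8,250])
p,d=manip.camera("scene"); cv2.imwrite("pics/s9.png",p[:,:,::-1]); crop("pics/s9c.png","pics/s9.png",200,110,460,300,3)
E
```

```text
t 11.4 pos [466.6 121.6 253.3] rot [3.14   0.     1.5075] F [ 0.6 -0.1 -1.1] gap 56.1 j [ 0.18  0.09  1.57 -0.    1.48 -1.33]
tool shift cm [-10.95   6.72   0.34]
```

View pics/s9c.png

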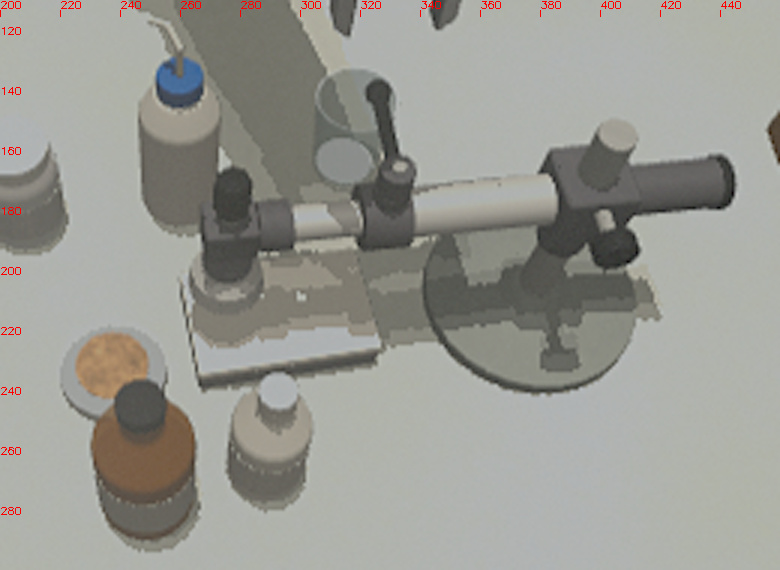

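{"name": "arm_command", "arguments": {
  "steps": [
    [0.6,[-2.74,1.68,0],0],
    [0.6,[-2.74,1.68,0],0],
    [0.6,[-2.74,1.68,0],0],
    [0.6,[-2.74,1.68,0],-0.008],
    [0.6,[0,0,0],0]
  ]
}}

```text
clock: 11.87
eef_pos: [527.6, 4.1, 250.8]
eef_rot: [-3.139, 0.001, 1.513]
wrist_force: [-1.3, -1.0, -0.6]
finger_gap: 56.5
```

{"name": "arm_command", "arguments": {
  "steps": [
    [0.6,[0,0,1.0],0],
    [0.6,[0,0,1.0],0]
  ]
}}

```text
clock: 12.03
eef_pos: [526.2, 8.4, 231.2]
eef_rot: [-3.141, -0.0, 1.516]
wrist_force: [0.2, -0.8, -0.6]
finger_gap: 56.6
```

```bash
python3 - <<'E'
from h import *
to([526.8,8,148])
p,d=manip.camera("wrist"); cv2.imwrite("pics/w10.png",p[:,:,::-1])
E
```

```text
t 12.03 pos [526.2   8.4 231.2] rot [-3.1406 -0.      1.5163] F [ 0.2 -0.8 -0.6] gap 56.6 j [-0.05  0.21  1.49  0.    1.45 -1.57]
tool shift cm [-0.04  0.07  8.32]
```

View pics/w10.png

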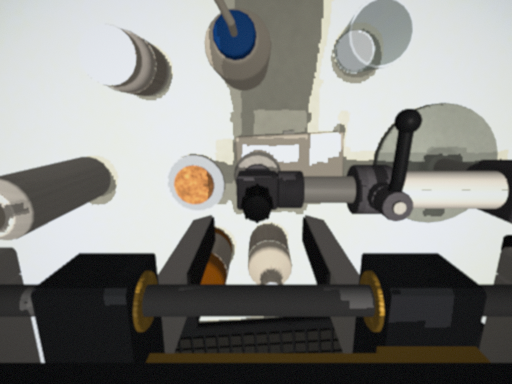

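Knob at (257,203), centred between the fingers (208/307). I'll descend and push.

{"name": "arm_command", "arguments": {
  "steps": [
    [0.6,[0,0,2.0],0],
    [0.6,[0,0.05,2.0],0],
    [0.5,[0,0,2.0],0],
    [0.4,[0,0,2.0],0],
    [0.33,[0,0,0.3],0]
  ]
}}

```text
clock: 12.5
eef_pos: [524.9, 9.2, 146.1]
eef_rot: [-3.136, -0.0, 1.518]
wrist_force: [-0.1, 0.0, -1.3]
finger_gap: 39.7
```

{"name": "arm_command", "arguments": {
  "steps": [
    [0.33,[0,0,0],0],
    [0.33,[0.3,0,0],0],
    [0.33,[0.5,0,0],0],
    [0.33,[0.6,0,0],0],
    [0.33,[0.6,0,0],0]
  ]
}}

```text
clock: 12.92
eef_pos: [528.3, 27.8, 150.7]
eef_rot: [3.141, 0.001, 1.517]
wrist_force: [-0.7, -6.6, -5.0]
finger_gap: 31.1
```

{"name": "arm_command", "arguments": {
  "steps": [
    [0.33,[0.6,0,0],0],
    [0.33,[0.6,0,0],0],
    [0.33,[0.6,0,0],0],
    [0.33,[0.5,0,0],0]
  ]
}}

```text
clock: 13.25
eef_pos: [529.6, 51.0, 150.7]
eef_rot: [3.141, 0.001, 1.517]
wrist_force: [0.5, -6.0, -3.1]
finger_gap: 31.4
```

```bash
python3 - <<'E'
from h import *
st()
p,d=manip.camera("wrist"); cv2.imwrite("pics/w11.png",p[:,:,::-1])
E
```

```text
t 13.25 pos [529.6  51.  150.7] rot [3.1406e+00 1.3000e-03 1.5170e+00] F [ 0.5 -6.  -3.1] gap 31.4 j [ 0.03  0.27  1.6  -0.    1.27 -1.49]
```

View pics/w11.png

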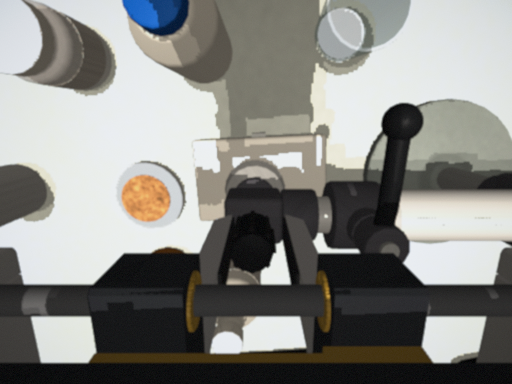

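{"name": "arm_command", "arguments": {
  "steps": [
    [0.33,[0.4,0,0],0],
    [0.33,[0.25,0,0],0]
  ]
}}

```text
clock: 13.47
eef_pos: [529.9, 57.4, 150.8]
eef_rot: [3.141, 0.001, 1.517]
wrist_force: [-0.9, -6.4, -0.9]
finger_gap: 31.1
```

{"name": "arm_command", "arguments": {
  "steps": [
    [0.33,[0.15,0,0],0],
    [0.33,[0.1,0,0],0]
  ]
}}

```text
clock: 13.63
eef_pos: [530.1, 59.7, 150.8]
eef_rot: [3.141, 0.001, 1.517]
wrist_force: [-0.3, -5.3, -2.2]
finger_gap: 31.3
```

{"name": "arm_command", "arguments": {
  "steps": [
    [0.33,[0.1,0,0],0]
  ]
}}

```text
clock: 13.72
eef_pos: [530.1, 60.5, 150.8]
eef_rot: [3.141, 0.001, 1.517]
wrist_force: [-0.6, -13.1, -0.7]
finger_gap: 31.1
```

{"name": "arm_command", "arguments": {
  "steps": [
    [0.33,[0.1,0,0],0]
  ]
}}

```text
clock: 13.8
eef_pos: [530.1, 60.6, 150.8]
eef_rot: [3.141, 0.003, 1.517]
wrist_force: [-1.4, -18.1, -1.0]
finger_gap: 31.3
```

{"name": "arm_command", "arguments": {
  "steps": [
    [0.33,[0.1,0,0],0],
    [0.33,[0,0,0],0]
  ]
}}

```text
clock: 13.97
eef_pos: [530.1, 60.6, 150.8]
eef_rot: [3.141, 0.005, 1.516]
wrist_force: [-2.7, -19.4, -0.4]
finger_gap: 31.5
```

{"name": "arm_command", "arguments": {
  "steps": [
    [0.4,[-0.3,0,0],0],
    [0.45,[-0.2,0,0],0],
    [0.45,[0,0,-1.5],0],
    [0.45,[0,0,-2.5],0],
    [0.45,[0,0,-2.5],0]
  ]
}}

```text
clock: 14.38
eef_pos: [529.5, 58.4, 216.1]
eef_rot: [-3.141, -0.0, 1.517]
wrist_force: [-0.3, 0.5, 0.5]
finger_gap: 42.2
```

{"name": "arm_command", "arguments": {
  "steps": [
    [0.6,[0,0,-2.5],0],
    [0.6,[0,0,-1.0],0],
    [0.6,[0,0,0],0]
  ]
}}

```text
clock: 14.63
eef_pos: [530.6, 58.4, 252.4]
eef_rot: [3.137, -0.001, 1.517]
wrist_force: [-0.0, -0.5, -0.1]
finger_gap: 55.8
```

```bash
python3 - <<'E'
from h import *
to([466.3,124,250])
p,d=manip.camera("wrist"); cv2.imwrite("pics/w12.png",p[:,:,::-1])
p,d=manip.camera("side"); cv2.imwrite("pics/d12.png",p[:,:,::-1]); crop("pics/d12c.png","pics/d12.png",240,110,440,270,4)
E
```

```text
t 14.63 pos [530.6  58.4 252.4] rot [ 3.1369e+00 -7.0000e-04  1.5173e+00] F [-0.  -0.5 -0.1] gap 55.8 j [ 0.04  0.21  1.44  0.    1.49 -1.48]
tool shift cm [ 6.21 -6.78  0.22]
```

View pics/w12.png

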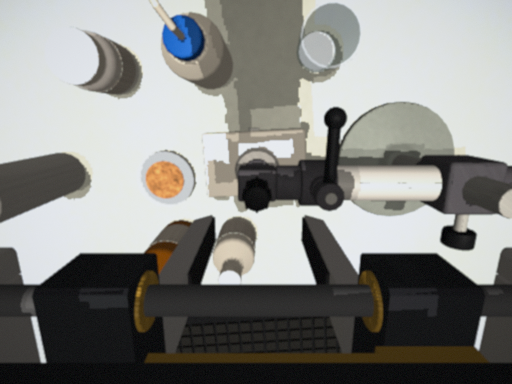

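View pics/d12c.png

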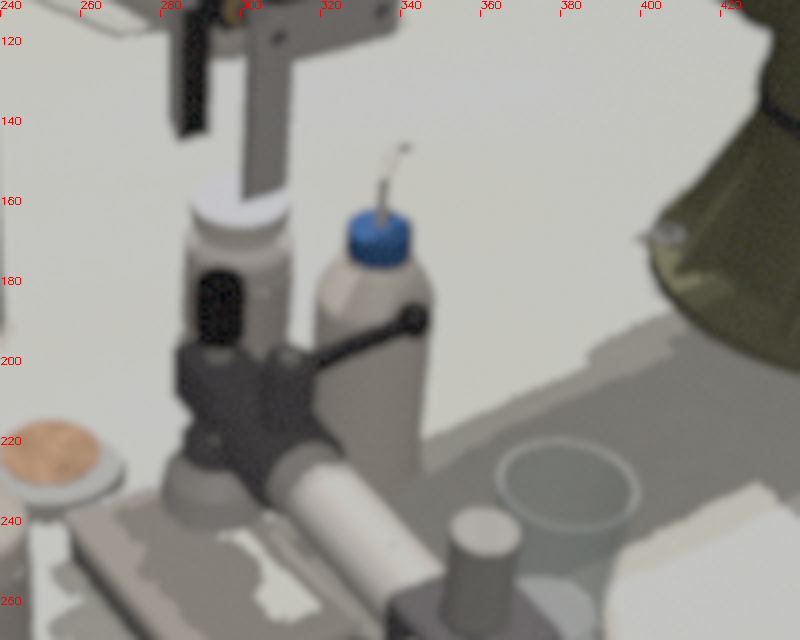

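{"name": "arm_command", "arguments": {
  "steps": [
    [0.6,[2.07,-2.25,0],0],
    [0.6,[2.07,-2.25,0],0],
    [0.6,[2.07,-2.25,0],0],
    [0.6,[0,0,0],0],
    [0.6,[0,0,0],0]
  ]
}}

```text
clock: 15.15
eef_pos: [464.8, 124.4, 248.7]
eef_rot: [-3.14, 0.0, 1.519]
wrist_force: [1.0, -0.3, 0.0]
finger_gap: 56.3
```

```bash
python3 - <<'E'
from h import *
to([466.3,124.3,160])
p,d=manip.camera("wrist"); cv2.imwrite("pics/w13.png",p[:,:,::-1])
E
```

```text
t 15.15 pos [464.8 124.4 248.7] rot [-3.1402e+00  3.0000e-04  1.5190e+00] F [ 1.  -0.3  0. ] gap 56.3 j [ 0.19  0.09  1.58  0.    1.47 -1.33]
tool shift cm [0.   0.16 8.87]
```

View pics/w13.png

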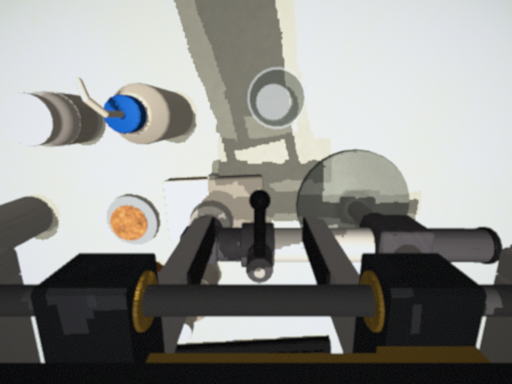

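{"name": "arm_command", "arguments": {
  "steps": [
    [0.6,[0,0.08,2.2],0],
    [0.5,[0,0,2.2],0],
    [0.45,[0,0,2.2],0],
    [0.4,[0,0,2.2],0],
    [0.33,[0,0,0],0]
  ]
}}

```text
clock: 15.62
eef_pos: [464.9, 122.5, 157.3]
eef_rot: [-3.134, 0.002, 1.516]
wrist_force: [-0.3, -0.4, -0.5]
finger_gap: 34.0
```

{"name": "arm_command", "arguments": {
  "steps": [
    [0.33,[0,0,0],0],
    [0.33,[0.3,0,0],0],
    [0.33,[0.3,0,0],0]
  ]
}}

```text
clock: 15.87
eef_pos: [467.6, 129.7, 163.1]
eef_rot: [3.14, -0.0, 1.516]
wrist_force: [0.5, 0.8, 0.3]
finger_gap: 30.8
```

{"name": "arm_command", "arguments": {
  "steps": [
    [0.33,[0.7,0.1,0],0.104],
    [0.33,[0.7,0.1,0],0.104],
    [0.33,[0.7,0.1,0],0.104],
    [0.33,[0.7,0.1,0],0.104]
  ]
}}

```text
clock: 16.2
eef_pos: [476.9, 156.2, 163.0]
eef_rot: [3.14, -0.0, 1.096]
wrist_force: [-1.8, -3.8, 1.6]
finger_gap: 30.9
```

```bash
python3 - <<'E'
from h import *
arc()
p,d=manip.camera("wrist"); cv2.imwrite("pics/w14.png",p[:,:,::-1])
E
```

```text
t 16.2 pos [476.9 156.2 163. ] rot [ 3.1404e+00 -1.0000e-04  1.0959e+00] F [-1.8 -3.8  1.6] gap 30.9 j [ 0.24  0.2   1.66 -0.    1.28 -0.85]
pivot in tool cm -0.3 6.58 radius 65.8 angle TCP boom 1.105 yaw-tangent0 1.15
```

View pics/w14.png

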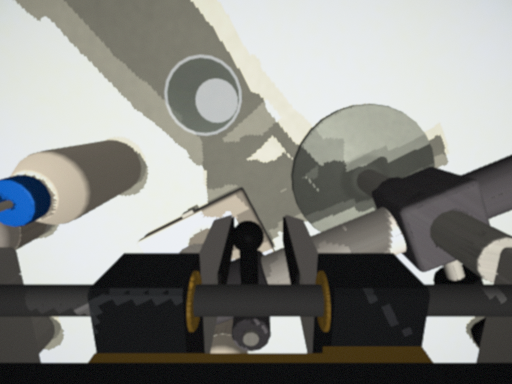

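{"name": "arm_command", "arguments": {
  "steps": [
    [0.33,[0.7,0.07,0],0.104],
    [0.33,[0.7,0.07,0],0.104],
    [0.33,[0.7,0.07,0],0.104],
    [0.33,[0.7,0.07,0],0.104],
    [0.33,[0.7,0.07,0],0.104]
  ]
}}

```text
clock: 16.67
eef_pos: [501.3, 180.7, 162.8]
eef_rot: [3.141, -0.0, 0.579]
wrist_force: [-2.1, -4.2, 0.8]
finger_gap: 30.9
```

{"name": "arm_command", "arguments": {
  "steps": [
    [0.33,[0.7,0.07,0],0.104],
    [0.33,[0.7,0.07,0],0.104],
    [0.33,[0.7,0.07,0],0.104],
    [0.33,[0.7,0.07,0],0.104]
  ]
}}

```text
clock: 17.0
eef_pos: [527.6, 189.6, 162.6]
eef_rot: [3.141, -0.0, 0.163]
wrist_force: [-2.0, -3.7, 0.7]
finger_gap: 31.2
```

```bash
python3 - <<'E'
from h import *
arc()
E
```

```text
t 17.0 pos [527.6 189.6 162.6] rot [ 3.1411e+00 -1.0000e-04  1.6280e-01] F [-2.  -3.7  0.7] gap 31.2 j [ 0.28  0.33  1.5  -0.    1.32  0.12]
pivot in tool cm -0.44 6.63 radius 66.4 angle TCP boom 0.151 yaw-tangent0 0.217
```

{"name": "arm_command", "arguments": {
  "steps": [
    [0.33,[0.55,0.05,0],0.08],
    [0.33,[0.4,0.04,0],0.06]
  ]
}}

```text
clock: 17.17
eef_pos: [537.2, 190.0, 162.5]
eef_rot: [3.141, 0.0, 0.023]
wrist_force: [-3.4, -2.9, 0.5]
finger_gap: 31.2
```

{"name": "arm_command", "arguments": {
  "steps": [
    [0.33,[0.25,0.02,0],0.04]
  ]
}}

```text
clock: 17.25
eef_pos: [539.6, 189.8, 162.5]
eef_rot: [3.141, 0.0, -0.016]
wrist_force: [-3.8, -3.0, 0.1]
finger_gap: 31.0
```

{"name": "arm_command", "arguments": {
  "steps": [
    [0.33,[0.2,0.01,0],0.03]
  ]
}}

```text
clock: 17.33
eef_pos: [541.5, 189.6, 162.5]
eef_rot: [3.141, 0.0, -0.044]
wrist_force: [-3.6, -3.0, 0.4]
finger_gap: 31.4
```

```bash
python3 - <<'E'
from h import *
arc()
E
```

```text
t 17.33 pos [541.5 189.6 162.5] rot [ 3.1412e+00  1.0000e-04 -4.4400e-02] F [-3.6 -3.   0.4] gap 31.4 j [ 0.27  0.36  1.46 -0.    1.33  0.32]
pivot in tool cm -0.45 6.64 radius 66.5 angle TCP boom -0.058 yaw-tangent0 0.01
```

Still no stop; small steps until the force rises.

{"name": "arm_command", "arguments": {
  "steps": [
    [0.33,[0.15,0,0],0.01]
  ]
}}

```text
clock: 17.42
eef_pos: [542.9, 189.7, 162.5]
eef_rot: [3.142, 0.0, -0.054]
wrist_force: [-2.8, -1.8, 1.1]
finger_gap: 31.4
```

{"name": "arm_command", "arguments": {
  "steps": [
    [0.33,[0.15,0,0],0]
  ]
}}

```text
clock: 17.5
eef_pos: [543.9, 189.7, 162.3]
eef_rot: [3.142, 0.001, -0.053]
wrist_force: [-15.4, -1.5, 3.6]
finger_gap: 30.7
```

{"name": "arm_command", "arguments": {
  "steps": [
    [0.33,[0.12,0,0],0]
  ]
}}

```text
clock: 17.58
eef_pos: [544.0, 189.7, 162.1]
eef_rot: [3.141, 0.004, -0.052]
wrist_force: [-21.4, -1.2, 7.3]
finger_gap: 31.1
```

{"name": "arm_command", "arguments": {
  "steps": [
    [0.33,[0.12,0,0],0]
  ]
}}

```text
clock: 17.67
eef_pos: [544.2, 189.8, 162.0]
eef_rot: [3.141, 0.006, -0.052]
wrist_force: [-29.8, -2.2, 9.4]
finger_gap: 31.5
```

{"name": "arm_command", "arguments": {
  "steps": [
    [0.4,[-0.4,0,0],0],
    [0.5,[-0.3,0,0],0],
    [0.6,[0,0,0],0],
    [0.6,[0,0,-2.0],0],
    [0.6,[0,0,-2.5],0]
  ]
}}

```text
clock: 18.08
eef_pos: [539.3, 189.7, 206.1]
eef_rot: [3.141, 0.002, -0.054]
wrist_force: [-0.5, 0.0, 0.6]
finger_gap: 56.1
```

{"name": "arm_command", "arguments": {
  "steps": [
    [0.6,[0,0,-2.5],0],
    [0.6,[0,0,-2.5],0],
    [0.6,[0,0,-1.5],0],
    [0.6,[0,0,0],0]
  ]
}}

```text
clock: 18.42
eef_pos: [541.0, 190.2, 275.6]
eef_rot: [-3.139, -0.006, -0.054]
wrist_force: [0.7, -0.9, -0.0]
finger_gap: 56.3
```

{"name": "arm_command", "arguments": {
  "steps": [
    [0.6,[0,-3.5,0],0],
    [0.6,[0,-3.5,0],0],
    [0.6,[0,-3.5,0],0],
    [0.6,[0,0,0],0],
    [0.6,[0,0,0],0]
  ]
}}

```text
clock: 18.83
eef_pos: [545.2, 296.0, 270.1]
eef_rot: [3.141, 0.002, -0.052]
wrist_force: [0.4, -0.7, -0.1]
finger_gap: 56.3
```

```bash
python3 - <<'E'
from h import *
st()
for n in ("wrist","side","scene"):
    p,d=manip.camera(n); cv2.imwrite(f"pics/{n}15.png",p[:,:,::-1]); np.save(f"pics/{n}15.npy",d)
crop("pics/d15c.png","pics/side15.png",230,130,400,300,4)
crop("pics/s15c.png","pics/scene15.png",200,110,460,300,3)
E
```

```text
t 18.83 pos [545.2 296.  270.1] rot [ 3.1407e+00  1.5000e-03 -5.2200e-02] F [ 0.4 -0.7 -0.1] gap 56.3 j [ 0.44  0.42  1.13 -0.    1.6   0.49]
```

View pics/d15c.png

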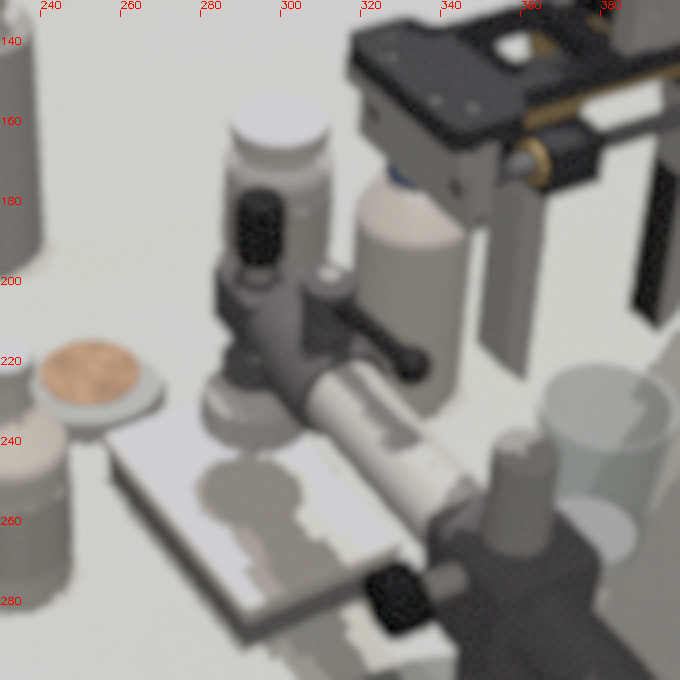

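View pics/s15c.png

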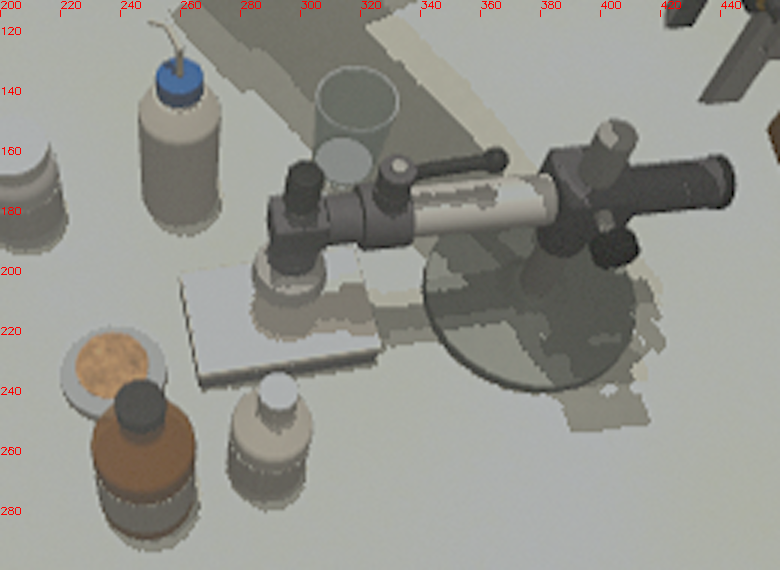

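View pics/wrist15.png

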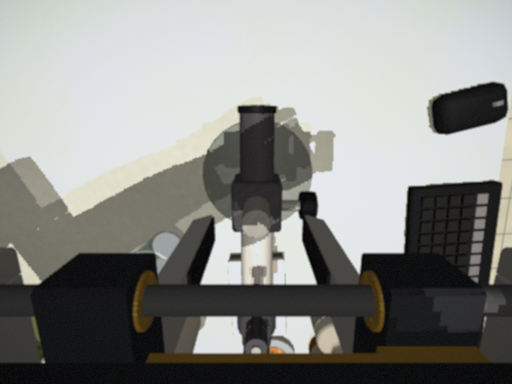

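```bash
python3 - <<'E'
from h import *
for n in ("scene","side"):
    d=np.load(f"pics/{n}15.npy"); c=manip.calibration(n); v,u=np.nonzero(d>0)
    P=(np.stack([(u-c['cx'])/c['fx'],(v-c['cy'])/c['fy'],np.ones(len(u))],1)*d[v,u][:,None]-c['t'])@c['R']
    Q=P[(P[:,2]>221)&(P[:,2]<232)&(abs(P[:,0]-530)<30)&(abs(P[:,1]-57)<30)]
    B=P[(P[:,2]>214)&(P[:,2]<232)&(abs(P[:,0]-535)<20)&(abs(P[:,1]-191)<14)]
    H=P[(P[:,2]>215)&(P[:,2]<224)&(abs(P[:,0]-533)<18)&(abs(P[:,1]-123)<18)]
    for X in (Q,H,B): print(n,len(X),X.min(0).round(1),X.max(0).round(1),X.mean(0).round(1))
    A=np.load(f"pics/{n}P.npy")
crop("pics/d15e.png","pics/side15.png",275,185,345,250,10)
crop("pics/s15e.png","pics/scene15.png",280,150,380,210,7)
E
```

```text
scene 91 [521.3  44.7 221.1] [543.6  69.1 226.4] [532.   57.3 224.3]
scene 115 [521.9 109.7 215. ] [547.  140.2 223.4] [535.8 123.  218.5]
scene 78 [531.4 177.  214.3] [547.7 198.4 228.3] [541.1 187.  222.1]
side 85 [516.6  45.4 221.1] [544.3  69.8 227.6] [531.3  59.4 224.4]
side 118 [522.1 108.1 215. ] [546.8 139.6 223.7] [534.8 124.6 219. ]
side 101 [530.8 177.4 214.3] [546.6 199.9 228.8] [540.1 191.7 221.8]
```

View pics/d15e.png

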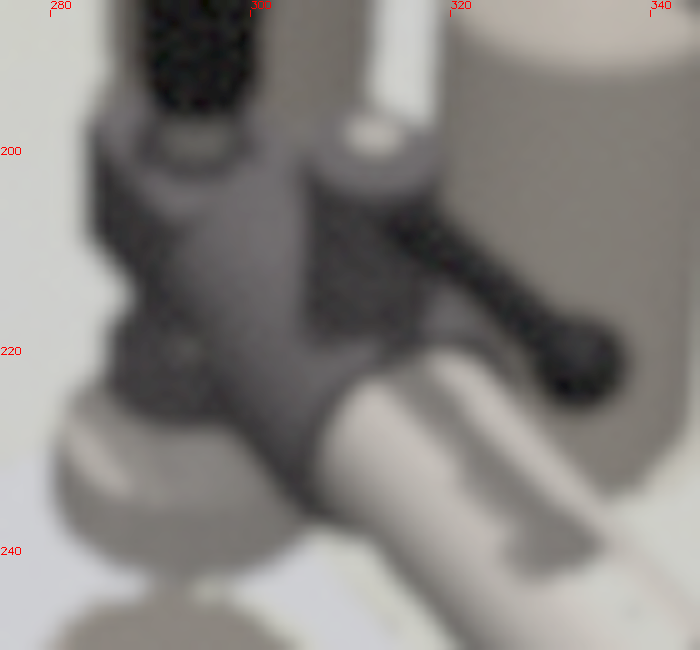

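View pics/s15e.png

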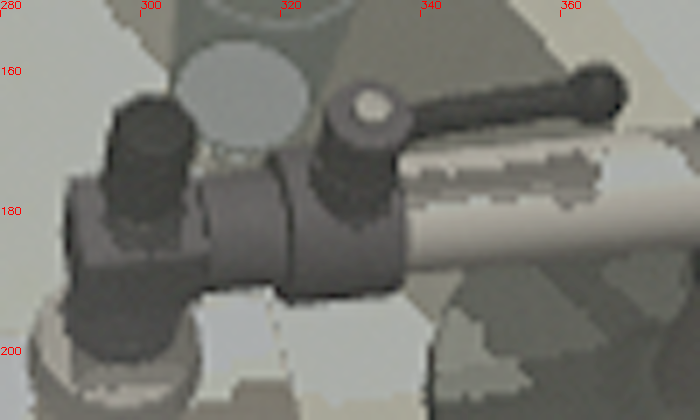

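{"name": "arm_command", "arguments": {
  "steps": [
    [0.6,[0,3.5,0],-0.11],
    [0.6,[0,3.5,0],-0.11],
    [0.6,[0,3.5,0],-0.11],
    [0.6,[0,3.5,0],-0.11],
    [0.6,[0,0,0],-0.11]
  ]
}}

```text
clock: 19.4
eef_pos: [561.9, 150.6, 272.2]
eef_rot: [3.14, -0.0, 0.495]
wrist_force: [0.1, 0.8, 0.3]
finger_gap: 56.4
```

{"name": "arm_command", "arguments": {
  "steps": [
    [0.6,[0,0,0],-0.115],
    [0.6,[0,0,0],-0.115],
    [0.6,[0,0,0],-0.115],
    [0.6,[0,0,0],-0.115],
    [0.6,[0,0,0],-0.115]
  ]
}}

```text
clock: 19.82
eef_pos: [560.8, 155.4, 272.0]
eef_rot: [3.141, -0.0, 1.074]
wrist_force: [-0.4, -0.2, 0.3]
finger_gap: 56.5
```

{"name": "arm_command", "arguments": {
  "steps": [
    [0.6,[0,0,0],-0.115],
    [0.6,[0,0,0],-0.115],
    [0.6,[0,0,0],-0.115],
    [0.6,[0,0,0],-0.1],
    [0.6,[0,0,0],0]
  ]
}}

```text
clock: 20.23
eef_pos: [560.8, 155.6, 272.0]
eef_rot: [3.141, -0.0, 1.518]
wrist_force: [0.6, 0.1, 0.7]
finger_gap: 56.2
```

```bash
python3 - <<'E'
from h import *
to([529.8,57.5,250])
E
```

```text
t 20.23 pos [560.8 155.6 272. ] rot [ 3.1412 -0.      1.5185] F [0.6 0.1 0.7] gap 56.2 j [ 0.21  0.32  1.26 -0.    1.56 -1.31]
tool shift cm [-9.95 -2.59  2.2 ]
```

{"name": "arm_command", "arguments": {
  "steps": [
    [0.45,[-2.49,-0.65,0],0],
    [0.45,[-2.49,-0.65,0],0],
    [0.45,[-2.49,-0.65,0],0],
    [0.45,[-2.49,-0.65,0],0],
    [0.45,[0,0,0.5],0]
  ]
}}

```text
clock: 20.65
eef_pos: [528.7, 54.9, 268.1]
eef_rot: [3.139, 0.0, 1.508]
wrist_force: [-0.4, -0.2, 0.8]
finger_gap: 42.8
```

{"name": "arm_command", "arguments": {
  "steps": [
    [0.45,[0,0,1.2],0],
    [0.45,[0,0,1.2],0],
    [0.45,[0,0,0],0]
  ]
}}

```text
clock: 20.9
eef_pos: [528.5, 58.2, 240.8]
eef_rot: [-3.139, 0.0, 1.511]
wrist_force: [-0.1, 0.1, -1.0]
finger_gap: 42.3
```

```bash
python3 - <<'E'
from h import *
to([529.8,57.5,151])
p,d=manip.camera("wrist"); cv2.imwrite("pics/w16.png",p[:,:,::-1])
E
```

```text
t 20.9 pos [528.5  58.2 240.8] rot [-3.1387e+00  3.0000e-04  1.5112e+00] F [-0.1  0.1 -1. ] gap 42.3 j [ 0.04  0.21  1.46  0.    1.47 -1.47]
tool shift cm [-0.06  0.16  8.98]
```

View pics/w16.png

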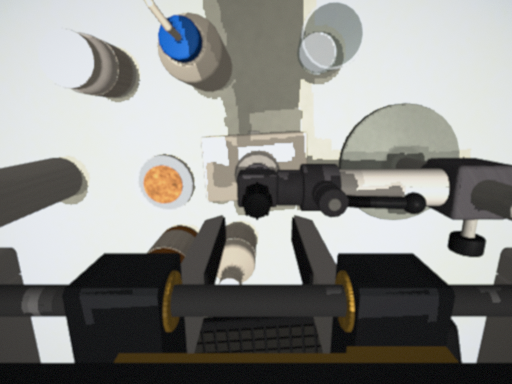

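{"name": "arm_command", "arguments": {
  "steps": [
    [0.45,[0,0.08,2.0],0],
    [0.45,[0,0,2.0],0],
    [0.45,[0,0,2.0],0],
    [0.45,[0,0,2.0],0],
    [0.45,[0,0,0.9],0]
  ]
}}

```text
clock: 21.37
eef_pos: [529.6, 58.6, 152.3]
eef_rot: [-3.14, 0.0, 1.513]
wrist_force: [0.6, -0.7, -1.2]
finger_gap: 42.0
```

{"name": "arm_command", "arguments": {
  "steps": [
    [0.33,[0,0,0],0],
    [0.33,[0,0,0],0],
    [0.33,[0,0,0],0]
  ]
}}

```text
clock: 21.62
eef_pos: [530.8, 58.6, 155.4]
eef_rot: [3.14, -0.0, 1.515]
wrist_force: [-0.3, 1.4, 0.5]
finger_gap: 31.3
```

{"name": "arm_command", "arguments": {
  "steps": [
    [0.33,[0.15,0,0],0]
  ]
}}

```text
clock: 21.7
eef_pos: [530.8, 60.0, 155.2]
eef_rot: [3.14, -0.0, 1.515]
wrist_force: [-0.2, -0.4, 0.3]
finger_gap: 31.2
```

{"name": "arm_command", "arguments": {
  "steps": [
    [0.33,[0.1,0,0],0]
  ]
}}

```text
clock: 21.78
eef_pos: [530.8, 60.4, 155.1]
eef_rot: [3.14, 0.001, 1.515]
wrist_force: [-1.4, -10.5, 4.8]
finger_gap: 31.2
```

{"name": "arm_command", "arguments": {
  "steps": [
    [0.4,[-0.3,0,0],0],
    [0.45,[0,0,0],0],
    [0.45,[0,0,-2.0],0],
    [0.45,[0,0,-3.0],0],
    [0.45,[0,0,-3.0],0]
  ]
}}

```text
clock: 22.2
eef_pos: [529.6, 58.2, 234.7]
eef_rot: [-3.14, -0.0, 1.515]
wrist_force: [-0.3, -0.1, 0.0]
finger_gap: 42.1
```

{"name": "arm_command", "arguments": {
  "steps": [
    [0.45,[0,0,-3.0],0],
    [0.45,[0,0,-2.0],0],
    [0.45,[0,0,0],0],
    [0.45,[0,0,0],0],
    [0.45,[0,0,0],0]
  ]
}}

```text
clock: 22.62
eef_pos: [529.8, 58.2, 282.9]
eef_rot: [-3.14, -0.0, 1.515]
wrist_force: [0.2, 0.4, -0.5]
finger_gap: 42.4
```

```bash
python3 - <<'E'
from h import *
st()
p,d=manip.camera("scene"); cv2.imwrite("pics/s17.png",p[:,:,::-1])
p,d=manip.camera("side"); cv2.imwrite("pics/d17.png",p[:,:,::-1]); st()
E
```

```text
t 22.62 pos [529.8  58.2 282.9] rot [-3.1403 -0.      1.515 ] F [ 0.2  0.4 -0.5] gap 42.4 j [ 0.04  0.2   1.38  0.    1.56 -1.47]
t 22.72 pos [529.7  58.1 282.6] rot [-3.1396e+00  1.0000e-04  1.5150e+00] F [ 0.8  0.1 -0.2] gap 42.4 j [ 0.04  0.2   1.38  0.    1.56 -1.47]
```

View pics/s17.png

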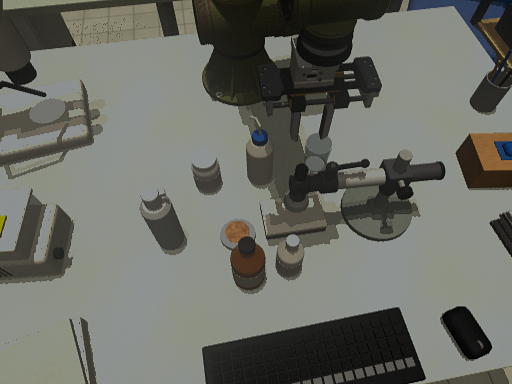

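View pics/d17.png

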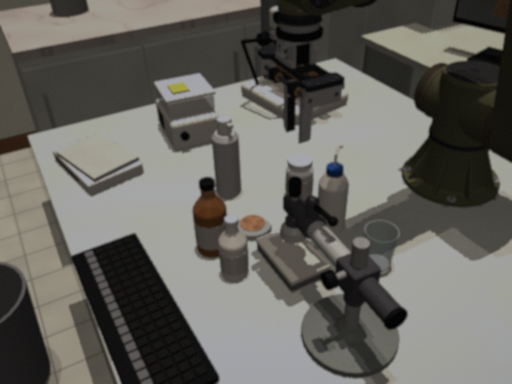

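The boom is collapsed, the lever lies back over the tube, the bystanders stand at their original pixels, and the gripper hangs clear of everything.

```bash
python3 -c "
from cell import manip
print(manip.sign_off())"
```

```text
the job is handed in; nothing more can be done
None
```

The boom is collapsed in the order you asked, and I handed the job in at about 22.7 s of the 61 s allowed.

1. **Inner tube:** with the lever still tight, I pushed it by the knob until it met a hard stop at about 20 N. In the images the middle tube's collar had not moved.
2. **Lever loosened:** I swung it counter-clockwise to its stop, about 30 N at the ball.
3. **Middle tube:** I pushed it home by the knob, again to a hard stop at about 19 N.
4. **Lever tightened:** I swung it back to its tight stop, again about 30 N at the ball.

**Last checks**
- **Tubes still home:** after tightening I pressed the knob lightly again, about 10 N. It met resistance within about 0.3 mm of the earlier home position, so tightening did not shift the tube.
- **Distances from the images:** knob to lever pivot came out at about 63.5 to 66 mm, against the nominal 65 mm. The lever lies parallel to the boom to within about 0.03 rad.
- **Bench:** none of the bystanders looks moved by eye in the final pictures, and the gripper was clear with about zero wrist force.

**What disagreed**
- **Fingertips:** both cameras showed them about 45 mm short of the stated TCP. My first approach passed above the knob without touching it, so I lowered every contact height by that much.
- **Lever at the start:** it stood roughly 0.1 rad off the tight stop. It is now at the stop.

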